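Pop the cutter cassettes out of the dock and ratchet them into the router

ROBOT

A 7-joint arm with a two-finger parallel gripper is mounted at the origin on the work surface. World frame = base frame: x ahead of the robot, y to its left, z up, the work surface at z = 0. Lengths are in m, angles in rad, forces in N, time in s.
With the tool pointing down it reaches from about 0.35 to 0.9 m from the base axis. Payload 8.1 kg.
Tool frame: the origin (TCP) lies at the centre of the arm's flange, where the gripper is bolted on; the fingertips stand 178 mm ahead of it and the grasp point (between the pads) lies 159 mm ahead of it; z points along the fingers, y is the direction in which the jaws open and shut (so a half turn about z gives the same grasp; the last joint's range is limited). The gripper opens to 92 mm and grips with 3 to 60 N. Pads are 19 mm wide; open, the fingers measure 130 mm over their backs; the gripper's body (75 mm by 190 mm) begins 47 mm behind the grasp point.
Start: joints at [1.042, 0.434, 0.025, 1.573, -0.012, 1.134, -0.075], TCP at [0.258, -0.569, 0.405] pointing down, gripper open.
Joint ranges: [-2.62, 2.62], [-0.44, 2.09], [-1.27, 1.32], [0.08, 2.57], [-1.32, 4.46], [0.12, 2], [-2.74, 2.74]. Speed limits (rad/s): [2.22, 2.22, 3.01, 3.01, 3.14, 3.14, 3.14].

INTERFACE

Orientations are given as a rotation vector (axis times angle).
In Python, from cell import arm gives the robot as it stands. The module is installed in compiled form; this text tells all that it offers.
- The arm moves only by the tool move_arm, never from a script. Its argument "steps" is a list of rows, each a list of 4 numbers: the shift along the tool's x, y, z in mm, then the turn about the tool's z in rad. In form: [[x, y, z, twist], ...]. A call has 1 to 20 rows; each row is the pose to reach, as a shift and turn from the pose commanded when the call began, along the tool's axes at that moment; what a row does not reach only later rows make up. A row lasts 1/8 s, in which the tool goes at most 62.5 mm and 10.7 degrees, less where a joint would pass 70% of its speed; a pose out of reach is approached as far as the arm can. A call with a gripper value outside its range is refused whole. "grip" is the finger opening in mm, from 0 to 91.8, set as the call begins (left out, the last holds). The fingers move at their own pace and stop on an object; "grip_force" is the grip in N (left out, the last holds). Time passes only in rows, so rows that repeat a pose let the fingers close. It gives the time, the measured TCP pose, the force and the opening at its end, in the units of the state.
- arm.observe(): the state, without advancing time (a new reading comes with each control period).
- arm.get_image(name): name is "scene" or "side" or "wrist"; returns the picture (420x560x3 uint8, red, green, blue); there is no depth.
- arm.camera_info(name): a dict with "mtx" (3x3 intrinsics, pixels), "dist_coeffs" ([k1, k2, p1, p2, k3] as OpenCV has them; the pictures are not rectified), "pose" (4x4, takes a point from camera to world coordinates); the wrist camera has in their place "T_tool_cam" (4x4, takes a point from camera to tool coordinates, whose origin is the TCP and whose axes are the flange's). Camera axes: x right, y down, z forward; pixel columns grow to the right and rows downward; lengths in m; the calibration is good to about 2 mm. A picture is of the moment at which its call begins: read the wrist's pose just before it. camera_info takes no time and is no camera call.
- arm.sign_off(): hands the job in, once; it reports no verdict.
The state is a dict: "clock": time; "joints": joint angles; "dq": joint speeds; "joint_efforts": joint torques, N m; "position": TCP position; "ee_rot": TCP orientation; "force": force on the tool from outside, world axes, zero at the start; "ft_torque": the same for the moment, N m; "width": opening from 0.0 (shut) to 1.0 (fully open).
Only numpy, scipy, OpenCV 4.12 (cv2) and the standard library are available. Lean on these libraries where they do the work, as an engineer would, in place of code of your own. Each camera call takes 0.05 s, during which the arm holds its last target.

TASK

Clear the clear-plastic offcut out of the blue sled tray into the black scrap bin, then unload every cutter cassette in the grey dock (each is latched flush in its well: push it down to its stop and let go so that it springs up) and stand it upright in the tray. Only when all are loaded, feed the sled away from you with full strokes of the red-handled ratchet lever, each of which moves it one tooth, until its red pointer is within the green band; do not go past, let the lever spring back at the end, and leave the tape, jar and screwdriver alone.

Things in the scene. Friction and masses are not known exactly. Their poses are not given: they have to be found in the camera images.
- cassette0: Cutter cassette: white box 70 (own x) x 40 (own y) x 60 mm high, about 0.18 kg, with a smooth orange top; may be absent. Origin at the centre of its underside, z up. It starts latched in some well of the dock, its long side along the dock's x, its top about 1 mm below the dock's top, so it cannot be gripped until its latch is tripped.
- cassette1: Cutter cassette: white box 70 (own x) x 40 (own y) x 60 mm high, about 0.18 kg, with a smooth blue top; may be absent. Origin at the centre of its underside, z up. It starts latched in some well of the dock, its long side along the dock's x, its top about 1 mm below the dock's top, so it cannot be gripped until its latch is tripped.
- cassette2: Cutter cassette: white box 70 (own x) x 40 (own y) x 60 mm high, about 0.18 kg, with a smooth green top; may be absent. Origin at the centre of its underside, z up. It starts latched in some well of the dock, its long side along the dock's x, its top about 1 mm below the dock's top, so it cannot be gripped until its latch is tripped.
- cassette3: Cutter cassette: white box 70 (own x) x 40 (own y) x 60 mm high, about 0.18 kg, with a smooth yellow top; may be absent. Origin at the centre of its underside, z up. It starts latched in some well of the dock, its long side along the dock's x, its top about 1 mm below the dock's top, so it cannot be gripped until its latch is tripped.
- dock: Fixed grey dock, 192 (own x) x 179 (own y) x 95 mm high; origin at the centre of its underside. Four wells open at the top, 74 (x) x 44 (y) mm, yellow lines along their long sides, centred at x +-45, y +-47.5 mm. Each has a spring floor with a push-push latch; a cassette stands loose on the floor. Sprung up, it stands about 37 mm proud and can be gripped across its 40 mm and drawn straight up.
- lift0 (a joint): Height (m) of the spring floor of the well at x 45, y 47.5 mm in the dock's frame: 0 to 0.002 latched, -0.0125 pushed to the stop, 0.038 sprung up. Push the cassette down to the stop (6 to 9 N; the latch trips at about 10 mm), then let it up: the floor rises to 0.038 and stays. Another full push latches it down again.
- lift1 (a joint): Height (m) of the spring floor of the well at x 45, y -47.5 mm in the dock's frame: 0 to 0.002 latched, -0.0125 pushed to the stop, 0.038 sprung up. Push the cassette down to the stop (6 to 9 N; the latch trips at about 10 mm), then let it up: the floor rises to 0.038 and stays. Another full push latches it down again.
- lift2 (a joint): Height (m) of the spring floor of the well at x -45, y 47.5 mm in the dock's frame: 0 to 0.002 latched, -0.0125 pushed to the stop, 0.038 sprung up. Push the cassette down to the stop (6 to 9 N; the latch trips at about 10 mm), then let it up: the floor rises to 0.038 and stays. Another full push latches it down again.
- lift3 (a joint): Height (m) of the spring floor of the well at x -45, y -47.5 mm in the dock's frame: 0 to 0.002 latched, -0.0125 pushed to the stop, 0.038 sprung up. Push the cassette down to the stop (6 to 9 N; the latch trips at about 10 mm), then let it up: the floor rises to 0.038 and stays. Another full push latches it down again.
- feed: Fixed feed unit on an aluminium base 340 x 150 mm: guide rods along its own x (pointing away from the robot), the sled on them, the lever on its own -y side and a white scale strip (20 mm wide, top 44 mm high) on its own +y side. Origin on the table under the middle of the unit, z up.
- tray (a point): Centre of the inner floor of the blue tray on the sled (34 mm above the table); axes as the feed unit. Inside 206 (x) x 196 (y) mm, walls 22 mm high and 4 mm thick. There is room for four cassettes, for example centred at x +-52, y +-48 mm from here.
- sled (a joint): Travel of the sled along the feed unit's +x, m; starts at 0 to 0.03. At 0.070 the pointer is at the middle of the green band, which covers 0.064 to 0.076. Friction (7 N) holds it. Each full lever stroke leaves it at the next of 0.014, 0.028, 0.042, 0.056, 0.070, 0.084 (the first stroke may move it 4 to 18 mm, later ones 14 mm). It cannot be drawn back past the pawl.
- pointer (a point): Tip of the red pointer on the sled, over the scale strip on the +y side of the tray.
- mark (a point): Middle of the green band (12 mm long) on the scale strip.
- lever (a joint): Angle of the ratchet lever, rad: 0 at rest, leaning 0.225 back towards the robot; 0.45 at the end of a full stroke, leaning 0.225 away. A spring returns it. A stroke takes about 4 to 8 N at the handle; a stop ends it.
- grip (a point): Top of the lever's red upright handle (20 mm diameter, 75 mm long below this point), 150 mm from the pivot. Push the handle along the feed unit's +x from its robot side (the top moves about 66 mm), then draw back to let the lever return.
- pivot (a point): The lever's pivot (axis along the feed unit's y), 14.5 mm above the table.
- offcut: Clear pale-blue acrylic offcut 100 (own x) x 30 (own y) x 16 mm, 55 g; origin at the centre of its underside. It starts lying in the tray.
- scrap_bin: Fixed black open bin, outside 150 (own x) x 94 (own y) x 50 mm high, walls 3 mm; origin at the centre of its underside.
- tape: Bystander: roll of tape lying flat, 84 mm across, 24 mm high; origin at the centre of its underside.
- screw_jar: Bystander: amber jar 56 mm across, 75 mm high; origin at the centre of its underside.
- driver: Bystander: screwdriver 180 mm long with a blue handle, lying.

How it is judged:
By the outcome, as a careful person would: the job done as asked, in the order asked, and still so for the second after the job is handed in, with the robot touching nothing.
Of cassette0, cassette1, cassette2, cassette3 only 2 to 4 are there at a start; the rules pass over those that are not, and their reading is None.
At some moment in a run one of offcut, cassette0, cassette1, cassette2, cassette3 may be knocked a few centimetres aside while the robot is not near it.
It also fails if it takes over 210 s, if anything falls off the work surface, if the arm or the gripper's body presses on something with over 40 N, if the wrist force passes 120 N, or if a joint passes its speed limit or range.

## Working session

There is one attempt and no reset: what is moved stays moved. The work goes in short steps, Python scripts to look and compute and a tool call to move; the robot and the scene stay as the last step left them, time stands still between calls to the robot, and variables do not carry over. Pictures are saved under pics/ and viewed, and the job is handed in when it is done.

Besides the shell and the picture viewer there is one more tool, called after "Call:" as name(argument=value, ...), one argument or row to a line, values as JSON. move_arm: Moves the arm, as the interface text tells. Its arguments: {"type":"object","properties":{"steps":{"type":"array"},"grip":{"type":"number"},"grip_force":{"type":"number"}},"required":["steps"]}

```bash
mkdir -p pics; ls; cat > h.py <<'E'
import numpy as np, cv2
from scipy.spatial.transform import Rotation as R
from cell import arm
def snap(name,fn):
    s=arm.observe(); im=arm.get_image(name); cv2.imwrite('pics/'+fn,im[:,:,::-1]); 
    return s,im
def campose(name,s=None):
    ci=arm.camera_info(name)
    if 'pose' in ci: T=np.array(ci['pose'])
    else:
        W=np.eye(4);W[:3,:3]=R.from_rotvec(s['ee_rot']).as_matrix();W[:3,3]=s['position']
        T=W@np.array(ci['T_tool_cam'])
    return T,np.array(ci['mtx']),np.array(ci['dist_coeffs'])
def ray(name,uv,s=None):
    T,K,d=campose(name,s)
    p=cv2.undistortPoints(np.array(uv,float).reshape(-1,1,2),K,d).reshape(-1,2)
    r=np.c_[p,np.ones(len(p))]@T[:3,:3].T
    return T[:3,3],r
def onz(name,uv,z,s=None):
    o,r=ray(name,uv,s)
    return o+r*((z-o[2])/r[:,2])[:,None]
def proj(name,P,s=None):
    T,K,d=campose(name,s); Ti=np.linalg.inv(T)
    rv=cv2.Rodrigues(Ti[:3,:3])[0]
    return cv2.projectPoints(np.array(P,float).reshape(-1,1,3),rv,Ti[:3,3],K,d)[0].reshape(-1,2)
E
python3 - <<'E'
from h import *
s,a=snap('scene','scene0.png'); snap('side','side0.png'); s,_=snap('wrist','wrist0.png')
print(s)
for n in ('scene','side','wrist'):print(n,campose(n,s))
E
```

```text
pics
{'clock': 0.1, 'joints': array([ 1.04241024,  0.43513566,  0.02500307,  1.57395288, -0.0115654 ,
        1.13397944, -0.0751098 ]), 'dq': array([-0.00176278, -0.00082762,  0.00033022, -0.00254041,  0.00175865,
        0.00225912,  0.00059073]), 'joint_efforts': array([ 2.92644741e-03, -6.69122243e+01,  9.87679884e-01, -3.15149796e+01,
       -6.05803519e-02,  3.73642927e-02,  3.72146337e-05]), 'position': array([ 0.25802642, -0.56904778,  0.40405518]), 'ee_rot': array([-3.06946925e+00, -6.63377715e-01,  6.92128672e-04]), 'force': array([-0.27163759,  0.97341408,  0.45962963]), 'ft_torque': array([-0.01032039,  0.03850225, -0.08356539]), 'width': 0.9996318343960403}
scene (array([[ 0.75688475,  0.38203842, -0.53025666,  1.07646992],
       [ 0.65352377, -0.43538818,  0.61914765, -0.60363107],
       [ 0.00567071, -0.81515875, -0.57920986,  0.64687648],
       [ 0.        ,  0.        ,  0.        ,  1.        ]]), array([[379.29515016,   0.        , 277.67696803],
       [  0.        , 379.29515016, 205.03222541],
       [  0.        ,   0.        ,   1.        ]]), array([-0.097
[... 308 characters left out ...]
array([[391.23987182,   0.        , 278.94910159],
       [  0.        , 391.23987182, 210.86952019],
       [  0.        ,   0.        ,   1.        ]]), array([-0.06545849,  0.        ,  0.        ,  0.        ,  0.        ]))
wrist (array([[ 0.41388043, -0.87816382, -0.23985682,  0.32300412],
       [-0.9103303 , -0.39963585, -0.10765654, -0.5388908 ],
       [-0.0013153 ,  0.26290587, -0.96482059,  0.38384776],
       [ 0.        ,  0.        ,  0.        ,  1.        ]]), array([[319.45458309,   0.        , 278.93296323],
       [  0.        , 319.45458309, 214.55440219],
       [  0.        ,   0.        ,   1.        ]]), array([0.0192082, 0.       , 0.       , 0.       , 0.       ]))
```

View pics/scene0.png

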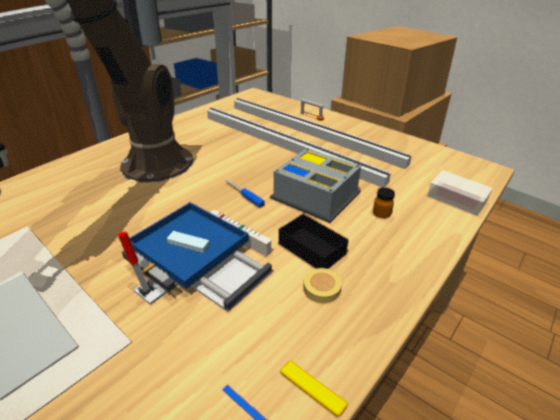

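View pics/side0.png

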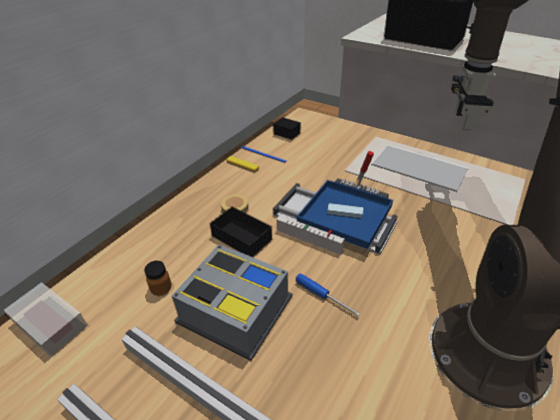

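View pics/wrist0.png

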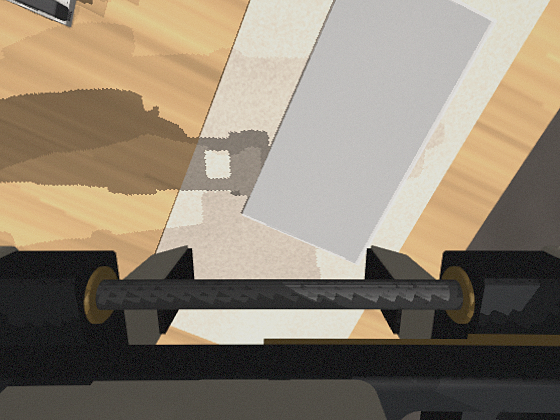

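The two fixed views show the dock with a yellow and a blue top and two dark wells, plus the tray with the offcut and the lever. I'll zoom in for detail.

```bash
python3 - <<'E'
import cv2
a=cv2.imread('pics/scene0.png');b=cv2.imread('pics/side0.png')
A=cv2.resize(a[135:315,110:375],(795,540),interpolation=cv2.INTER_CUBIC)
B=cv2.resize(b[140:360,165:410],(668,600),interpolation=cv2.INTER_CUBIC)
cv2.imwrite('pics/z1.png',A);cv2.imwrite('pics/z2.png',B)
E
```

```text
(no output)
```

View pics/z1.png

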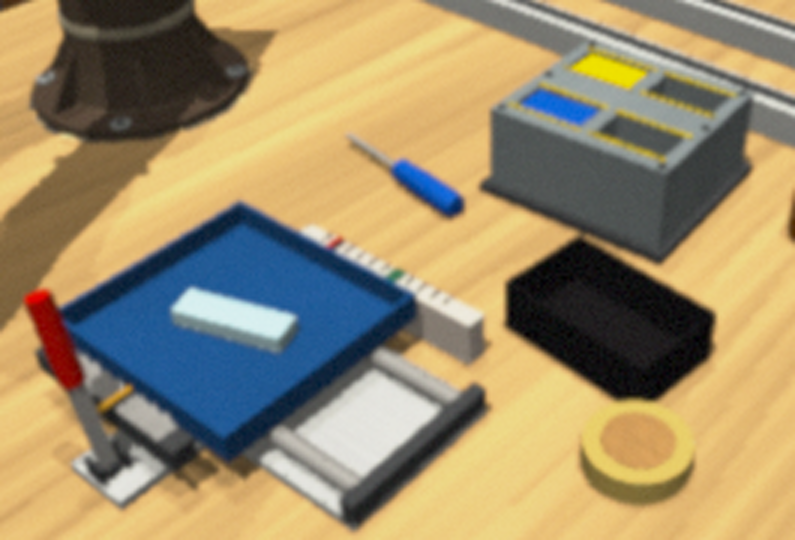

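View pics/z2.png

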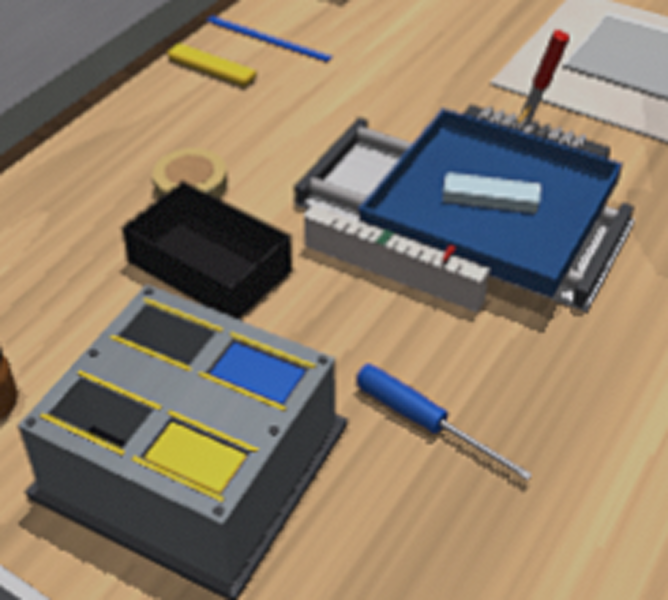

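```bash
cat > m0.py <<'E'
from h import *
def S(p): return np.array(p)/[668/245,600/220]+[165,140]
def C(p): return np.array(p)/3+[110,135]
np.set_printoptions(precision=4,suppress=True)
for nm,f,n in (('side',S,'side0'),('scene',C,'scene0')):
    print('==',nm)
    pts={'dock':(.095,[(148,288),(335,355),(222,518),(22,430)] if nm=='side' else [(492,106),(590,42),(750,95),(664,172)]),
     'tray':(.056,[(440,112),(622,165),(553,285),(362,208)] if nm=='side' else [(240,204),(415,298),(228,445),(62,318)]),
     'bin':(.05,[(180,186),(291,238),(236,290),(125,232)] if nm=='side' else [(507,288),(582,238),(713,320),(640,374)])}
    for k,(z,p) in pts.items():
        P=onz(nm,f(p),z); print(k,P[:,:2].tolist() and P[:,:2].round(4).tolist(),'c',P.mean(0)[:2])
        print('  edges',np.linalg.norm(P-np.roll(P,-1,0),axis=1), np.degrees(np.arctan2(*(np.roll(P,-1,0)-P)[:,[1,0]].T)))
    im=cv2.imread(f'pics/{n}.png'); hsv=cv2.cvtColor(im,cv2.COLOR_BGR2HSV)
    for k,lo,hi,z in (('blue',(100,120,150),(125,255,255),.094),('yel',(22,150,120),(35,255,255),.094),('off',(80,8,170),(110,90,255),.05),('red',(0,180,80),(6,255,255),0.1),('green',(65,80,40),(90,255,200),.044)):
        m=cv2.inRange(hsv,lo,hi)
        if k=='yel': m=cv2.morphologyEx(m,cv2.MORPH_OPEN,np.ones((4,4)))
        for c in cv2.findContours(m,0,1)[0]:
            a=cv2.contourArea(c)
            if a<15 and not k in('red','green'): continue
            x,y=c.reshape(-1,2).mean(0); M=cv2.moments(c); 
            ctr=(M['m10']/M['m00'],M['m01']/M['m00']) if M['m00'] else (x,y)
            box=cv2.boxPoints(cv2.minAreaRect(c))
            print(k,a,np.round(ctr,1),onz(nm,ctr,z)[0][:2])
            if k=='off' and a>100: print(box, onz(nm,box,z)[:,:2].tolist())
E
python3 m0.py
```

```text
== side
dock [[0.6336, 0.1258], [0.449, 0.1034], [0.4345, 0.2807], [0.616, 0.3025]] c [0.5333 0.2031]
  edges [0.1859 0.1779 0.1828 0.1776] [-173.0775   94.6817    6.8716  -84.3151]
tray [[0.5622, -0.3016], [0.3498, -0.3181], [0.3397, -0.1091], [0.5507, -0.1095]] c [ 0.4506 -0.2096]
  edges [0.213  0.2092 0.2111 0.1925] [-175.5625   92.7829   -0.0927  -86.59  ]
bin [[0.7378, -0.0438], [0.5909, -0.0382], [0.5941, 0.0507], [0.7394, 0.0439]] c [0.6656 0.0032]
  edges [0.1471 0.089  0.1455 0.0877] [177.8428  87.9192  -2.6763 -91.0292]
blue 122.0 [312.7 283.4] [0.3823 0.1063]
blue 350.5 [259.2 276.2] [0.4945 0.1523]
yel 519.5 [236.8 308.9] [0.4824 0.2503]
yel 129.0 [243.3 163.8] [ 0.8067 -0.1991]
off 187.5 [345.2 208. ] [ 0.4568 -0.2192]
[[327.4923 209.0616]
 [328.2923 202.6616]
 [362.7539 206.9693]
 [361.9539 213.3692]] [[0.4980763452551964, -0.18806363928375314], [0.5098909423117176, -0.21551078153412495], [0.41574868873511106, -0.2504385774458996], [0.405924122805313, -0.22269384832978623]]
red 0.0 [329.2 232. ] [ 0.4264 -0.0551]
red 7.5 [370.1 153.2] [ 0.4877 -0.4578]
green 7.0 [305.9
[... 547 characters left out ...]
5.2897 175.3291]
blue 277.0 [242.9 403.5] [ 0.8618 -0.4285]
blue 1011.0 [170.8 256.5] [ 0.523  -0.3053]
blue 945.5 [206.6 233. ] [ 0.5202 -0.2032]
blue 100.5 [251.7 196. ] [ 0.4931 -0.0266]
blue 120.5 [296.4 170.2] [0.4973 0.1549]
yel 1207.5 [314.8 388.9] [ 0.9279 -0.3405]
yel 129.5 [313.7 158.8] [0.4938 0.2441]
off 327.5 [187.3 239.1] [ 0.4587 -0.2178]
[[166.5208 238.8213]
 [169.0337 229.272 ]
 [208.1166 239.557 ]
 [205.6036 249.1062]] [[0.4197288721193835, -0.25082887731598413], [0.39393069288947813, -0.2245404477050678], [0.49786127791603274, -0.18520258070920015], [0.5196260599724847, -0.21172341366622022]]
red 225.0 [127.5 247.6] [ 0.4349 -0.3555]
green 1.0 [241.  226.5] [ 0.516 -0.092]
```

```bash
cat >> h.py <<'E'
def yawof(s): 
    M=R.from_rotvec(s['ee_rot']).as_matrix(); return np.arctan2(M[1,0],M[0,0])
def plan(x,y,z,yaw=None,gp=True):
    """gp: x,y,z is grasp-point (159 mm ahead) position; yaw deg of tool x"""
    s=arm.observe(); M=R.from_rotvec(s['ee_rot']).as_matrix()
    p=np.array([x,y,z+(0.159 if gp else 0)])
    d=M.T@(p-s['position'])*1000
    tw=0 if yaw is None else -(np.radians(yaw)-yawof(s))
    tw=(tw+np.pi/2)%np.pi-np.pi/2
    print('t',round(s['clock'],2),'pos',s['position'].round(4),'yaw',round(np.degrees(yawof(s)),1),'j7',s['joints'][6].round(2),'tiltz',M[:,2].round(3),'F',s['force'].round(1),'w',round(s['width']*91.8,1))
    print('PLAN',d.round(1),round(tw,3))
E
python3 -c "
from h import *
plan(.39,-.21,.40,20.5,gp=False)"
```

```text
t 0.15 pos [ 0.258  -0.5691  0.4041] yaw 24.4 j7 -0.08 tiltz [-0.001  0.001 -1.   ] F [ 0.5  0.5 -0.3] w 92.3
PLAN [ 268.5 -272.5    4.4] 0.068
```

Call:
move_arm(
  steps=[
    [40,-41,0,0.01],
    [80,-82,0,0.02],
    [120,-123,0,0.03],
    [160,-164,0,0.04],
    [200,-205,0,0.05],
    [235,-240,0,0.068],
    [268,-272,4,0.068],
    [268,-272,4,0.068],
    [268,-272,4,0.068],
  ],
)

```text
clock: 1.27
position: [0.3897, -0.2112, 0.4007]
ee_rot: [3.091, 0.559, -0.001]
force: [-0.1, -0.3, 0.5]
width: 1.0
```

```bash
python3 - <<'E'
from h import *
s,im=snap('wrist','w1.png'); print(s['position'],s['clock'],np.degrees(yawof(s)))
hsv=cv2.cvtColor(im,cv2.COLOR_RGB2HSV)
m=cv2.inRange(hsv,(80,8,170),(110,90,255));m[240:]=0
for c in cv2.findContours(m,0,1)[0]:
    if cv2.contourArea(c)<300: continue
    r=cv2.minAreaRect(c); b=cv2.boxPoints(r);P=onz('wrist',b,.05,s);print(r,P,P.mean(0))
    e=P-np.roll(P,-1,0);print(np.linalg.norm(e,axis=1),np.degrees(np.arctan2(e[:,1],e[:,0])))
E
```

```text
[ 0.38966955 -0.21121864  0.40066586] 1.275 20.499557218815877
```

View pics/w1.png

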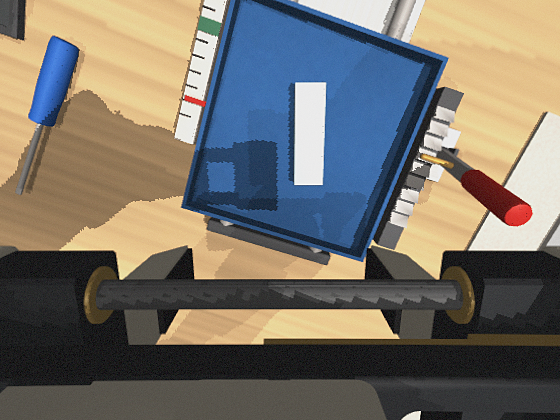

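```bash
python3 - <<'E'
from h import *
s=arm.observe(); im=cv2.imread('pics/w1.png')
np.set_printoptions(precision=4,suppress=True)
hsv=cv2.cvtColor(im,cv2.COLOR_BGR2HSV)
m=cv2.inRange(hsv,(0,0,225),(180,40,255)); m[:, :270]=0;m[:,350:]=0;m[240:]=0;m[:60]=0
c=max(cv2.findContours(m,0,1)[0],key=cv2.contourArea)
b=cv2.boxPoints(cv2.minAreaRect(c));P=onz('wrist',b,.05,s)
e=P-np.roll(P,-1,0);print('off',b.tolist(),P[:,:2].tolist(),P.mean(0),np.linalg.norm(e,axis=1),np.degrees(np.arctan2(e[:,1],e[:,0])))
P=onz('wrist',[(446,58),(364,260),(183,208)],.056,s);print('tray',P)
e=np.diff(P,axis=0);print(np.linalg.norm(e,axis=1),np.degrees(np.arctan2(e[:,1],e[:,0])))
print('traycen',(P[0]+P[2])/2)
for k,lo,hi,z in (('red',(0,150,90),(6,255,255),.046),('red2',(174,150,90),(180,255,255),.046),('green',(50,80,40),(90,255,220),.044)):
    m=cv2.inRange(hsv,lo,hi);m[240:]=0
    for c in cv2.findContours(m,0,1)[0]:
        if cv2.contourArea(c)<20: continue
        b=cv2.boxPoints(cv2.minAreaRect(c)); P=onz('wrist',b,z,s); print(k,b.astype(int).tolist(),P[:,:2].tolist(),P.mean(0))
# lever top two-view: scene and wrist
def tri(obs):
    A=np.zeros((3,3));B=np.zeros(3)
    for n,uv,ss in obs:
        o,r=ray(n,[uv],ss); r=r[0]/np.linalg.norm(r[0]); Q=np.eye(3)-np.outer(r,r);A+=Q;B+=Q@o
    return np.linalg.solve(A,B)
t=tri([('wrist',(517,214),s),('scene',(110+39/3,135+297/3),None),('side',(165+560/2.727,140+36/2.727),None)]);print('lever top',t)
for n in ('wrist','scene','side'): print(n,proj(n,t,s))
E
```

```text
off [[292.7442626953125, 183.92723083496094], [296.0301513671875, 82.06549072265625], [325.2900390625, 83.00935363769531], [322.004150390625, 184.87109375]] [[0.4080553430929867, -0.21961026786694285], [0.5012280941861491, -0.1869236664621926], [0.5102462851398447, -0.21357307712992846], [0.4178180786369563, -0.2486172680590164]] [ 0.4593 -0.2172  0.05  ] [0.0987 0.0281 0.0988 0.0306] [-160.6683  108.6959   20.7642  -71.3986]
tray [[ 0.5673 -0.3089  0.056 ]
 [ 0.3578 -0.3223  0.056 ]
 [ 0.345  -0.1207  0.056 ]]
[0.2099 0.2019] [-176.3566   93.6158]
traycen [ 0.4562 -0.2148  0.056 ]
red [[456, 187], [472, 164], [535, 209], [518, 232]] [[0.46386987423712206, -0.3828451087925623], [0.49123175439100547, -0.38684965956016176], [0.4721759602079249, -0.47263779779145443], [0.4434796129690155, -0.4703217071457161]] [ 0.4677 -0.4282  0.046 ]
red [[183, 100], [185, 95], [205, 101], [204, 106]] [[0.4474229880677497, -0.08912736228214606], [0.45252958192580717, -0.08924631905256403], [0.4541768621469492, -0.10971518464371544], [0.4490483608303827, -0.10968059326300761]] [ 0.4508 -0.0994  0.046 ]
green [[195, 28], [200, 15], [221, 23], [217, 35]] [[0.5124448785866957, -0.08208267390738762], [0.5239315958968455, -0.0830460320218027], [0.5250771152560908, -0.10366404885034387], [0.5135267774450255, -0.10290058164914559]] [ 0.5187 -0.0929  0.044 ]
lever top [ 0.458  -0.3662  0.1577]
wrist [[515.2859 215.584 ]]
scene [[122.5078 234.0569]]
side [[369.6963 153.0743]]
```

```bash
python3 -c "
from h import *
plan(.459,-.217,.056,20.0)"
```

```text
t 1.32 pos [ 0.3895 -0.2117  0.4007] yaw 20.4 j7 -0.87 tiltz [-0. -0. -1.] F [-0.  -0.3  0.6] w 91.9
PLAN [ 63.3  29.2 185.6] 0.007
```

Call:
move_arm(
  steps=[
    [32,15,40,0],
    [63,29,90,0],
    [63,29,130,0],
    [63,29,160,0.007],
    [63,29,178,0.007],
    [63,29,185,0.007],
    [63,29,185,0.007],
  ],
  grip=70,
)

```text
clock: 2.2
position: [0.4589, -0.2167, 0.2157]
ee_rot: [3.094, 0.546, -0.001]
force: [-0.3, -0.1, 0.7]
width: 0.764
```

Call:
move_arm(
  steps=[
    [0,0,0,0],
    [0,0,0,0],
    [0,0,0,0],
    [0,0,0,0],
    [0,0,0,0],
  ],
  grip=20,
  grip_force=15,
)

```text
clock: 2.82
position: [0.4591, -0.216, 0.2159]
ee_rot: [3.093, 0.548, 0.0]
force: [-0.2, 0.3, 1.9]
width: 0.324
```

```bash
python3 -c "
from h import *
plan(.672,-.002,.16,-4)"
```

```text
t 2.83 pos [ 0.4591 -0.216   0.2159] yaw 20.1 j7 -1.01 tiltz [ 0. -0. -1.] F [-0.2  0.3  1.9] w 29.7
PLAN [ 273.4 -127.8 -103.1] 0.421
```

Call:
move_arm(
  steps=[
    [0,0,-25,0],
    [0,0,-55,0],
    [35,-16,-85,0.07],
    [75,-35,-103,0.14],
    [115,-54,-103,0.21],
    [155,-72,-103,0.28],
    [195,-91,-103,0.35],
    [235,-110,-103,0.42],
    [273,-128,-103,0.42],
    [273,-128,-103,0.42],
    [273,-128,-103,0.42],
  ],
)

```text
clock: 4.2
position: [0.6711, -0.0023, 0.3182]
ee_rot: [3.139, -0.109, -0.002]
force: [-0.4, -0.3, -0.5]
width: 0.326
```

```bash
python3 - <<'E'
from h import *
plan(.672,-.002,.058,-4)
snap('wrist','w2.png');snap('side','s2.png');snap('scene','c2.png')
E
```

```text
t 4.2 pos [ 0.6711 -0.0023  0.3182] yaw -4.0 j7 -1.76 tiltz [-0.001 -0.001 -1.   ] F [-0.4 -0.3 -0.5] w 29.9
PLAN [  1.   -0.5 101.2] 0.001
```

View pics/w2.png

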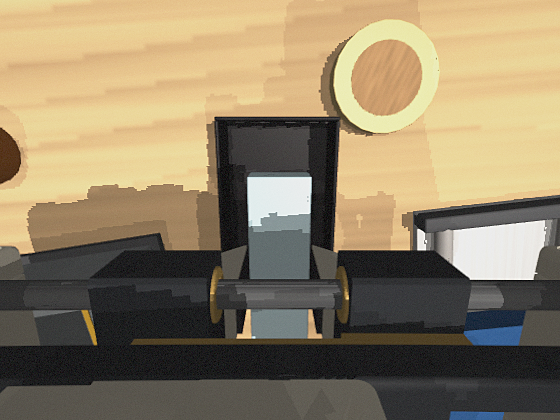

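View pics/s2.png

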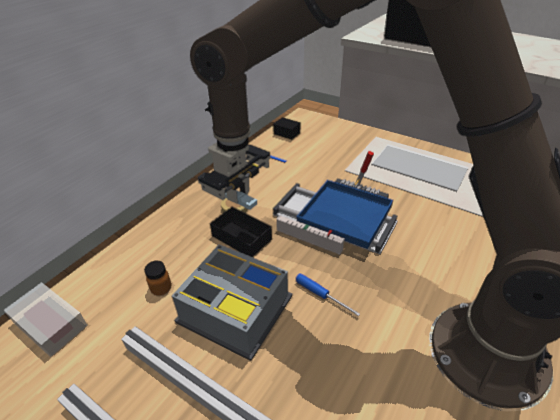

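```bash
python3 - <<'E'
from h import *
s=arm.observe()
P=onz('wrist',[(216,118),(338,118),(334,245),(218,245)],.05,s);print(P.round(4))
Q=onz('wrist',[(247,173),(311,173),(310,280)],.16+.0-.006,s);print(Q.round(4))
E
```

```text
[[ 0.7519  0.0386  0.05  ]
 [ 0.7455 -0.0519  0.05  ]
 [ 0.6451 -0.0465  0.05  ]
 [ 0.6519  0.0492  0.05  ]]
[[ 0.7232  0.0082  0.154 ]
 [ 0.7211 -0.0207  0.154 ]
 [ 0.668  -0.0178  0.154 ]]
```

Call:
move_arm(
  steps=[
    [2,0,35,0],
    [2,0,70,0],
    [2,0,95,0],
    [2,0,101,0],
    [2,0,101,0],
  ],
)

```text
clock: 4.97
position: [0.6735, -0.0026, 0.2182]
ee_rot: [3.14, -0.11, 0.0]
force: [-0.6, -0.0, -0.5]
width: 0.325
```

Call:
move_arm(
  steps=[
    [0,0,0,0],
    [0,0,0,0],
    [0,0,0,0],
    [0,0,-30,0],
    [0,0,-70,0],
    [0,0,-110,0],
    [0,0,-130,0],
  ],
  grip=42,
)

```text
clock: 5.85
position: [0.6739, -0.002, 0.3507]
ee_rot: [-3.139, 0.109, -0.006]
force: [-0.7, 0.2, -2.0]
width: 0.454
```

```bash
python3 - <<'E'
from h import *
plan(.49,.2,.25,4)
snap('wrist','w3.png')
E
```

```text
t 5.85 pos [ 0.6739 -0.002   0.3507] yaw -4.0 j7 -1.76 tiltz [ 0.004  0.    -1.   ] F [-0.7  0.2 -2. ] w 41.7
PLAN [-197.2 -188.8  -58.9] -0.139
```

View pics/w3.png

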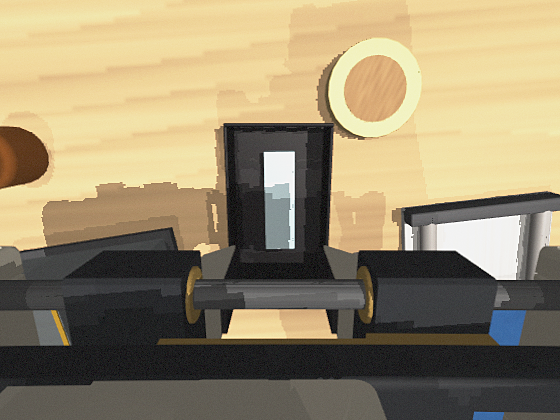

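The offcut lies flat in the bin. Next is the dock.

Call:
move_arm(
  steps=[
    [-35,-35,-20,-0.03],
    [-70,-70,-40,-0.06],
    [-105,-105,-58,-0.1],
    [-145,-140,-58,-0.14],
    [-185,-170,-58,-0.15],
    [-215,-192,-58,-0.15],
    [-227,-192,-58,-0.15],
    [-227,-192,-58,-0.15],
    [-227,-192,-58,-0.15],
  ],
  grip=91.8,
)

```text
clock: 7.02
position: [0.4613, 0.2041, 0.4056]
ee_rot: [3.139, 0.123, 0.001]
force: [-1.0, -0.9, -0.9]
width: 0.999
```

```bash
python3 - <<'E'
from h import *
plan(.49,.2,.25,4.5)
snap('wrist','w4.png')
E
```

```text
t 7.03 pos [0.4613 0.2041 0.4056] yaw 4.5 j7 -2.08 tiltz [ 0. -0. -1.] F [-1.  -0.9 -0.9] w 91.7
PLAN [28.3  6.4 -3.3] 0.0
```

View pics/w4.png

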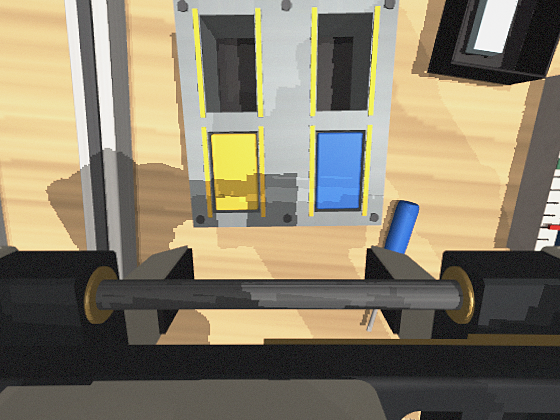

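```bash
python3 - <<'E'
from h import *
s=arm.observe(); im=cv2.imread('pics/w4.png');hsv=cv2.cvtColor(im,cv2.COLOR_BGR2HSV)
np.set_printoptions(precision=4,suppress=True)
for k,lo,hi in (('yel',(20,140,80),(35,255,255)),('blue',(100,120,60),(125,255,255))):
    m=cv2.inRange(hsv,lo,hi);m[240:]=0;m[:,390:]=0
    m=cv2.morphologyEx(m,cv2.MORPH_OPEN,np.ones((9,9)))
    c=max(cv2.findContours(m,0,1)[0],key=cv2.contourArea)
    r=cv2.minAreaRect(c);b=cv2.boxPoints(r);P=onz('wrist',b,.094,s)
    e=P-np.roll(P,-1,0);print(k,r,P.mean(0),np.linalg.norm(e,axis=1),np.degrees(np.arctan2(e[:,1],e[:,0])))
P=onz('wrist',[(190,226),(382,227),(174,0),(398,0)],.095,s);print(P)
# screws ring
E
```

```text
yel ((234.25621032714844, 171.47955322265625), (76.13436126708984, 44.9565544128418), 88.45184326171875) [0.4896 0.248  0.094 ] [0.0397 0.0693 0.0423 0.0694] [  96.1279    5.0393  -83.8451 -177.1163]
blue ((338.5384216308594, 170.000732421875), (44.414859771728516, 76.81270599365234), 1.1017061471939087) [0.4985 0.1535 0.094 ] [0.0698 0.0391 0.0699 0.0417] [-174.7542   93.3867    7.3728  -86.5912]
[[0.4358 0.2876 0.095 ]
 [0.4492 0.1057 0.095 ]
 [0.6221 0.3009 0.095 ]
 [0.6361 0.1246 0.095 ]]
```

```bash
python3 - <<'E'
from h import *
plan(.4896,.248,.125,-85)
E
```

```text
t 7.08 pos [0.4614 0.2042 0.4056] yaw 4.5 j7 -2.08 tiltz [ 0. -0. -1.] F [1.  1.1 0.9] w 91.7
PLAN [ 31.6 -41.5 121.6] 1.562
```

Call:
move_arm(
  steps=[
    [4,-5,13,0.17],
    [8,-10,26,0.34],
    [12,-15,39,0.51],
    [16,-20,52,0.68],
    [20,-25,65,0.85],
    [24,-30,78,1.02],
    [28,-36,90,1.19],
    [32,-42,102,1.36],
    [32,-42,114,1.53],
    [32,-42,121,1.562],
    [32,-42,121,1.562],
    [32,-42,121,1.562],
  ],
  grip=0,
)

```text
clock: 8.57
position: [0.4894, 0.2491, 0.2849]
ee_rot: [2.32, -2.118, 0.002]
force: [0.1, 0.7, 0.6]
width: 0.004
```

```bash
python3 - <<'E'
from h import *
plan(.4896,.248,.0815+.019,-85)
snap('wrist','w5.png')
E
```

```text
t 8.57 pos [0.4894 0.2491 0.2849] yaw -84.8 j7 -2.74 tiltz [ 0.    -0.001 -1.   ] F [0.1 0.7 0.6] w 0.4
PLAN [ 1.1 -0.1 25.4] 0.004
```

View pics/w5.png

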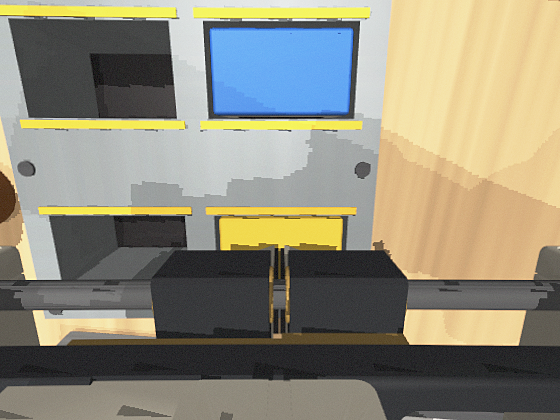

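```bash
python3 - <<'E'
from h import *
print(arm.observe()['joints'])
E
```

```text
[-1.34112968  0.79433538  1.27003441  1.95648755 -0.87518853  1.09325771
 -2.73504241]
```

Call:
move_arm(
  steps=[
    [0,0,-20,-0.17],
    [0,0,-30,-0.34],
    [0,0,-30,-0.51],
    [0,0,-30,-0.68],
    [0,0,-30,-0.85],
    [0,0,-30,-1.02],
    [0,0,-30,-1.19],
    [0,0,-30,-1.36],
    [0,0,-30,-1.53],
    [0,0,-30,-1.7],
    [0,0,-30,-1.87],
    [0,0,-30,-2.04],
    [0,0,-30,-2.21],
    [0,0,-30,-2.38],
    [0,0,-30,-2.55],
    [0,0,-30,-2.72],
    [0,0,-30,-2.89],
    [0,0,-30,-3.06],
    [0,0,-30,-3.14],
    [0,0,-30,-3.14],
  ],
)

```text
clock: 11.12
position: [0.4892, 0.249, 0.3166]
ee_rot: [2.122, 2.316, 0.007]
force: [-0.6, -0.1, -0.1]
width: 0.006
```

```bash
python3 - <<'E'
from h import *
plan(.4896,.248,.0815+.019,95)
print(arm.observe()['joints'])
E
```

```text
t 11.12 pos [0.4892 0.249  0.3166] yaw 95.0 j7 -0.24 tiltz [ 0.003  0.003 -1.   ] F [-0.6 -0.1 -0.1] w 0.6
PLAN [-1.2  0.1 57.1] 0.0
[-0.90740868  0.42419485  0.46160339  1.89726845 -0.24364916  0.87054004
 -0.23603814]
```

Call:
move_arm(
  steps=[
    [-1,0,25,0],
    [-1,0,40,0],
    [-1,0,45,0],
    [-1,0,48,0],
    [-1,0,51,0],
    [-1,0,54,0],
    [-1,0,55,0],
    [-1,0,55,0],
  ],
)

```text
clock: 12.12
position: [0.4887, 0.2484, 0.2603]
ee_rot: [-2.122, -2.316, 0.0]
force: [-3.1, -1.9, 7.1]
width: 0.003
```

Call:
move_arm(
  steps=[
    [0,0,1,0],
    [0,0,2,0],
    [0,0,2,0],
  ],
)

```text
clock: 12.5
position: [0.4887, 0.2484, 0.2588]
ee_rot: [-2.122, -2.316, 0.0]
force: [-4.7, -3.3, 12.6]
width: 0.005
```

Call:
move_arm(
  steps=[
    [0,0,-5,0],
    [0,0,-12,0],
    [0,0,-20,0],
    [0,0,-30,0],
    [0,0,-40,0],
    [0,0,-52,0],
    [0,0,-65,0],
    [0,0,-85,0],
    [0,0,-90,0],
  ],
)

```text
clock: 13.62
position: [0.4893, 0.2487, 0.3492]
ee_rot: [2.121, 2.317, 0.004]
force: [0.2, 0.0, -1.0]
width: 0.007
```

```bash
python3 - <<'E'
from h import *
plan(.4985,.1535,.0815+.019,95)
snap('wrist','w6.png');snap('side','s6.png')
b=cv2.imread('pics/s6.png')
cv2.imwrite('pics/z6.png',cv2.resize(b[140:360,165:410],(668,600),interpolation=cv2.INTER_CUBIC))
E
```

```text
t 13.62 pos [0.4893 0.2487 0.3492] yaw 95.0 j7 -0.26 tiltz [ 0.002  0.001 -1.   ] F [ 0.2  0.  -1. ] w 0.6
PLAN [-95.8   0.6  89.6] 0.001
```

View pics/z6.png

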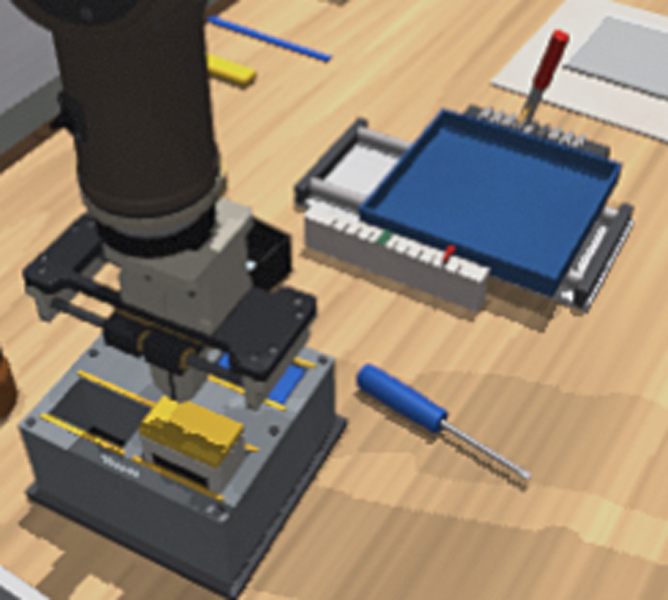

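Call:
move_arm(
  steps=[
    [-32,0,0,0],
    [-64,0,0,0],
    [-96,0,10,0],
    [-96,0,40,0],
    [-96,0,65,0],
    [-96,0,74,0],
    [-96,0,78,0],
    [-96,0,82,0],
    [-96,0,86,0],
    [-96,0,89,0],
    [-96,0,91,0],
    [-96,0,91,0],
    [-96,0,91,0],
  ],
)

```text
clock: 15.35
position: [0.4967, 0.1525, 0.2586]
ee_rot: [-2.121, -2.315, 0.001]
force: [-11.0, -4.0, 27.3]
width: 0.005
```

Call:
move_arm(
  steps=[
    [0,0,-5,0],
    [0,0,-12,0],
    [0,0,-20,0],
    [0,0,-30,0],
    [0,0,-40,0],
    [0,0,-52,0],
    [0,0,-65,0],
    [0,0,-85,0],
    [0,0,-110,0],
    [0,0,-130,0],
    [0,0,-145,0],
  ],
)

```text
clock: 16.73
position: [0.4974, 0.153, 0.4031]
ee_rot: [2.122, 2.317, 0.001]
force: [-0.0, -0.3, -0.7]
width: 0.009
```

```bash
python3 - <<'E'
from h import *
plan(.46,.2041,.4056,4.7,gp=False)
snap('side','s7.png')
b=cv2.imread('pics/s7.png')
cv2.imwrite('pics/z7.png',cv2.resize(b[140:360,165:410],(668,600),interpolation=cv2.INTER_CUBIC))
E
```

```text
t 16.73 pos [0.4974 0.153  0.4031] yaw 95.0 j7 -0.13 tiltz [ 0.001  0.    -1.   ] F [-0.  -0.3 -0.7] w 0.8
PLAN [ 54.2 -32.7  -2.5] -1.565
```

View pics/z7.png

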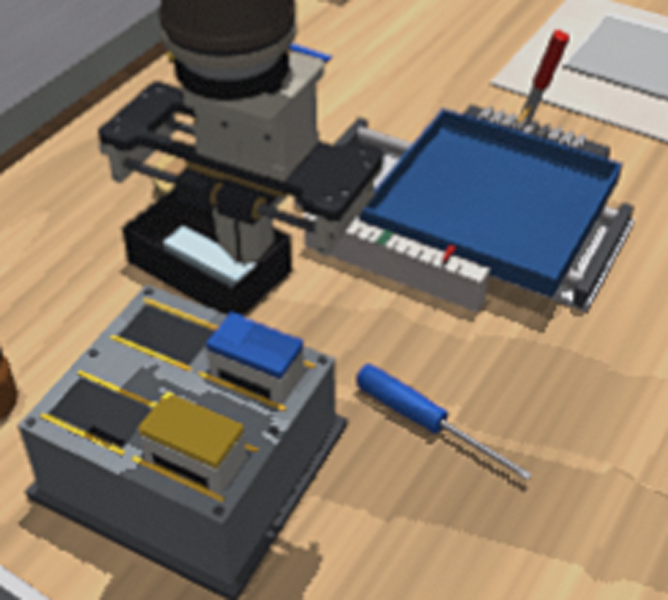

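Call:
move_arm(
  steps=[
    [6,-4,-2,0.17],
    [12,-8,-2,0.34],
    [18,-12,-2,0.51],
    [24,-16,-2,0.68],
    [30,-20,-2,0.85],
    [36,-24,-2,1.02],
    [42,-28,-2,1.19],
    [48,-30,-2,1.36],
    [54,-33,-2,1.53],
    [54,-33,-2,1.57],
    [54,-33,-2,1.57],
  ],
  grip=70,
)

```text
clock: 18.15
position: [0.4597, 0.2037, 0.4036]
ee_rot: [3.138, 0.143, -0.0]
force: [0.5, -0.1, 0.6]
width: 0.767
```

```bash
cat > tops.py <<'E'
from h import *
import sys
z=float(sys.argv[1]); fn=sys.argv[2]
s,im=snap('wrist',fn);hsv=cv2.cvtColor(im,cv2.COLOR_RGB2HSV)
np.set_printoptions(precision=4,suppress=True)
for k,lo,hi in (('yel',(20,120,60),(35,255,255)),('blue',(100,120,60),(125,255,255))):
    m=cv2.inRange(hsv,lo,hi);m[240:]=0;m[:,390:]=0
    m=cv2.morphologyEx(m,cv2.MORPH_OPEN,np.ones((9,9)))
    c=max(cv2.findContours(m,0,1)[0],key=cv2.contourArea)
    r=cv2.minAreaRect(c);b=cv2.boxPoints(r);P=onz('wrist',b,z,s)
    e=P-np.roll(P,-1,0);print(k,r,P.mean(0),np.linalg.norm(e,axis=1),np.degrees(np.arctan2(e[:,1],e[:,0])))
E
python3 tops.py .132 w8.png; python3 -c "
from h import *
plan(.4896,.248,.118,5);plan(.4985,.1535,.118,5); print(arm.observe()['joints'])"
```

```text
yel ((228.0393829345703, 174.54733276367188), (87.8491439819336, 51.27898025512695), 88.8982925415039) [0.4901 0.2476 0.132 ] [0.039  0.0694 0.0419 0.0695] [  96.4432    5.1784  -83.5717 -177.2779]
blue ((347.5547790527344, 174.96624755859375), (51.217342376708984, 87.76546478271484), 2.0454084873199463) [0.4984 0.1537 0.132 ] [0.0693 0.0389 0.0695 0.0419] [-174.6873   93.1961    7.7657  -86.8336]
t 18.2 pos [0.4598 0.2037 0.4036] yaw 5.2 j7 -1.7 tiltz [-0. -0. -1.] F [0.5 0.1 0.1] w 69.6
PLAN [ 33.8 -41.5 126.6] 0.004
t 18.2 pos [0.4598 0.2037 0.4036] yaw 5.2 j7 -1.7 tiltz [-0. -0. -1.] F [0.5 0.1 0.1] w 69.6
PLAN [ 34.   53.4 126.7] 0.004
[-1.19641024  0.29322476  0.86327621  1.91414208 -0.25598713  1.04828844
 -1.70430947]
```

View pics/w8.png

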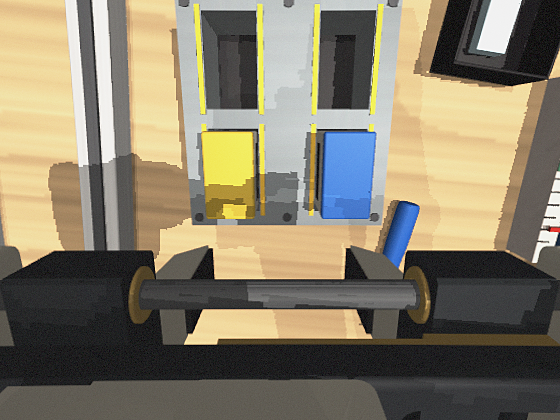

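Call:
move_arm(
  steps=[
    [17,26,20,0],
    [34,53,45,0],
    [34,53,80,0],
    [34,53,105,0],
    [34,53,120,0],
    [34,53,126,0],
    [34,53,126,0],
  ],
)

```text
clock: 19.08
position: [0.4985, 0.1542, 0.278]
ee_rot: [-3.138, -0.14, -0.0]
force: [0.1, -0.0, -0.0]
width: 0.76
```

Call:
move_arm(
  steps=[
    [0,0,0,0],
    [0,0,0,0],
    [0,0,0,0],
    [0,0,0,0],
    [0,0,-20,0],
    [0,0,-50,0],
    [0,0,-80,0],
    [0,0,-90,0],
  ],
  grip=30,
  grip_force=25,
)

```text
clock: 20.08
position: [0.4985, 0.1542, 0.3689]
ee_rot: [-3.137, -0.14, -0.003]
force: [0.6, 0.5, -2.2]
width: 0.434
```

```bash
python3 -c "
from h import *
c=np.array([.4562,-.2148]);a=np.radians(3.6);ex=np.array([np.cos(a),np.sin(a)]);ey=np.array([-ex[1],ex[0]])
p=c-.048*ey;print(p,c+.048*ey)
plan(p[0],p[1],.20,3.6); plan(p[0],p[1],.081,3.6); print(arm.observe()['joints'])"
```

```text
[ 0.45921394 -0.26270528] [ 0.45318606 -0.16689472]
t 20.07 pos [0.4985 0.1542 0.3689] yaw 5.1 j7 -1.52 tiltz [ 0.002  0.001 -1.   ] F [ 0.6  0.5 -2.2] w 39.9
PLAN [-76.2 411.7   9.4] 0.026
t 20.07 pos [0.4985 0.1542 0.3689] yaw 5.1 j7 -1.52 tiltz [ 0.002  0.001 -1.   ] F [ 0.6  0.5 -2.2] w 39.9
PLAN [-76.4 411.9 128.4] 0.026
[-1.02945647  0.37649866  0.84210101  1.91828945 -0.33503927  0.99045214
 -1.51735893]
```

Call:
move_arm(
  steps=[
    [-5,25,0,0],
    [-10,60,0,0],
    [-18,100,0,0],
    [-26,140,0,0.01],
    [-34,180,0,0.01],
    [-41,220,0,0.02],
    [-48,260,0,0.026],
    [-55,300,5,0.026],
    [-62,340,8,0.026],
    [-70,375,9,0.026],
    [-76,400,9,0.026],
    [-76,412,9,0.026],
    [-76,412,9,0.026],
    [-76,412,9,0.026],
  ],
)

```text
clock: 21.82
position: [0.4595, -0.2617, 0.3583]
ee_rot: [-3.139, -0.101, 0.001]
force: [-0.2, 0.2, -1.7]
width: 0.437
```

```bash
python3 -c "
from h import *
plan(.4592, -.2627,.081,3.6); snap('wrist','w9.png')"
```

```text
t 21.82 pos [ 0.4595 -0.2617  0.3583] yaw 3.7 j7 -0.68 tiltz [-0.001  0.001 -1.   ] F [-0.2  0.2 -1.7] w 40.1
PLAN [ -0.3   1.1 118.3] 0.001
```

View pics/w9.png

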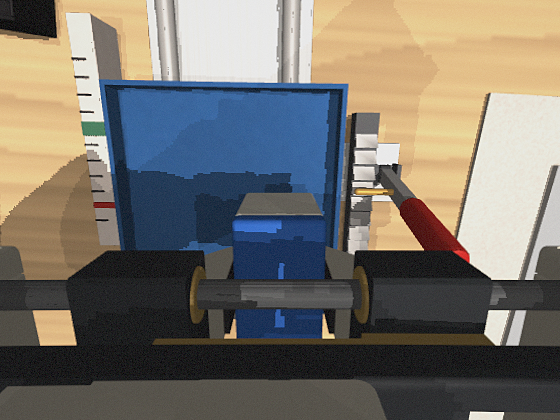

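```bash
python3 -c "
from h import *
plan(.5075,-.2015,.083,3.6)"
```

```text
t 21.88 pos [ 0.4595 -0.2617  0.3584] yaw 3.7 j7 -0.68 tiltz [-0.     0.001 -1.   ] F [-0.1 -0.  -2.4] w 39.6
PLAN [ 51.8 -56.9 116.4] 0.002
```

Call:
move_arm(
  steps=[
    [17,-20,0,0],
    [34,-40,10,0],
    [52,-57,30,0],
    [52,-57,60,0],
    [52,-57,90,0],
    [52,-57,108,0],
    [52,-57,114,0],
    [52,-57,116,0],
    [52,-57,116,0],
  ],
)

```text
clock: 23.0
position: [0.5077, -0.203, 0.2434]
ee_rot: [3.14, 0.098, 0.002]
force: [0.0, -0.7, -0.7]
width: 0.434
```

Call:
move_arm(
  steps=[
    [0,0,1,0],
    [0,0,2,0],
    [0,0,2,0],
  ],
)

```text
clock: 23.38
position: [0.5075, -0.2029, 0.241]
ee_rot: [3.14, 0.098, 0.001]
force: [0.3, 0.6, 1.5]
width: 0.434
```

Call:
move_arm(
  steps=[
    [0,0,0,0],
    [0,0,0,0],
    [0,0,0,0],
    [0,0,-20,0],
    [0,0,-60,0],
    [0,0,-110,0],
    [-60,0,-140,0],
    [-110,0,-155,0],
    [-110,0,-155,0],
  ],
  grip=70,
)

```text
clock: 24.5
position: [0.3941, -0.2109, 0.3967]
ee_rot: [-3.137, -0.093, -0.004]
force: [0.7, 0.6, -0.6]
width: 0.764
```

```bash
python3 - <<'E'
from h import *
plan(.46,.2037,.4036,5,gp=False)
s,im=snap('wrist','w10.png')
E
```

```text
t 24.5 pos [ 0.3941 -0.2109  0.3967] yaw 3.4 j7 -0.88 tiltz [ 0.002  0.003 -1.   ] F [ 0.7  0.6 -0.6] w 70.2
PLAN [  90.3 -410.    -5.3] -0.028
```

View pics/w10.png

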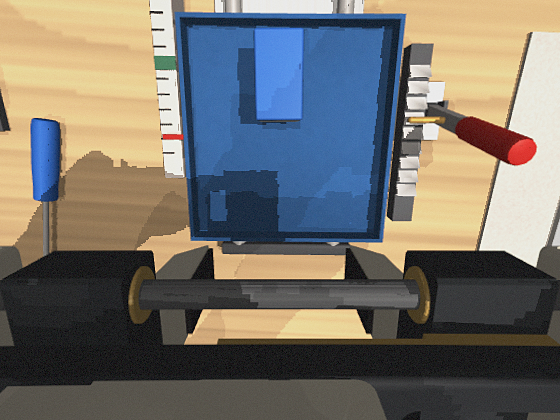

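The blue cassette stands upright in the tray (u 255–302, v 27–121). Next is the yellow one.

Call:
move_arm(
  steps=[
    [8,-40,-5,0],
    [16,-85,-5,0],
    [26,-130,-5,0],
    [36,-175,-5,-0.01],
    [46,-220,-5,-0.02],
    [56,-265,-5,-0.028],
    [66,-310,-5,-0.028],
    [78,-350,-5,-0.028],
    [86,-385,-5,-0.028],
    [90,-410,-5,-0.028],
    [90,-410,-5,-0.028],
    [90,-410,-5,-0.028],
  ],
)

```text
clock: 26.05
position: [0.4618, 0.2042, 0.4005]
ee_rot: [3.138, 0.141, -0.001]
force: [0.6, -0.4, 1.1]
width: 0.761
```

```bash
python3 - <<'E'
from h import *
s,im=snap('wrist','w11.png');hsv=cv2.cvtColor(im,cv2.COLOR_RGB2HSV)
m=cv2.inRange(hsv,(20,120,60),(35,255,255));m[240:]=0;m[:,390:]=0
m=cv2.morphologyEx(m,cv2.MORPH_OPEN,np.ones((9,9)))
c=max(cv2.findContours(m,0,1)[0],key=cv2.contourArea)
r=cv2.minAreaRect(c);b=cv2.boxPoints(r);P=onz('wrist',b,.132,s);e=P-np.roll(P,-1,0)
print(r,P.mean(0),np.linalg.norm(e,axis=1),np.degrees(np.arctan2(e[:,1],e[:,0])))
plan(*P.mean(0)[:2],.118,5)
E
```

```text
((227.55551147460938, 177.55313110351562), (87.97920989990234, 51.98771667480469), 88.75463104248047) [0.49030296 0.24769233 0.132     ] [0.0390951  0.06895773 0.0420964  0.06908075] [  96.48783248    5.21839362  -83.5239784  -177.27122524]
t 26.1 pos [0.4619 0.2039 0.4007] yaw 5.1 j7 -1.75 tiltz [-0.    -0.001 -1.   ] F [ 0.5 -1.4 -0.2] w 70.1
PLAN [ 32.3 -41.2 123.6] 0.002
```

View pics/w11.png

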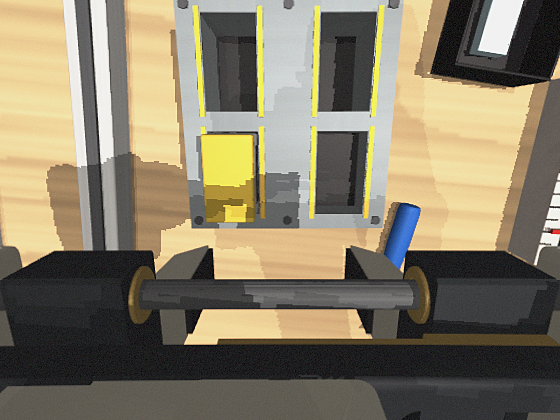

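Yellow is alone and unmoved at (202–255, 133–222); the other three wells are empty.

Call:
move_arm(
  steps=[
    [16,-20,20,0],
    [32,-41,45,0],
    [32,-41,80,0],
    [32,-41,105,0],
    [32,-41,117,0],
    [32,-41,123,0],
    [32,-41,123,0],
  ],
)

```text
clock: 26.98
position: [0.4901, 0.2486, 0.2782]
ee_rot: [-3.138, -0.142, -0.001]
force: [0.2, 0.0, 0.1]
width: 0.761
```

Call:
move_arm(
  steps=[
    [0,0,0,0],
    [0,0,0,0],
    [0,0,0,0],
    [0,0,0,0],
    [0,0,-20,0],
    [0,0,-50,0],
    [0,0,-80,0],
    [0,0,-90,0],
  ],
  grip=30,
  grip_force=25,
)

```text
clock: 27.98
position: [0.4902, 0.2489, 0.369]
ee_rot: [-3.137, -0.142, -0.003]
force: [-0.0, 0.2, -1.4]
width: 0.431
```

```bash
python3 -c "
from h import *
plan(.4037,-.2081,.20,3.6)"
```

```text
t 27.98 pos [0.4902 0.2489 0.369 ] yaw 5.2 j7 -1.72 tiltz [ 0.002  0.001 -1.   ] F [-0.   0.2 -1.4] w 39.6
PLAN [-127.6  447.3    9.2] 0.028
```

Call:
move_arm(
  steps=[
    [-5,25,0,0],
    [-12,60,0,0],
    [-24,100,0,0],
    [-36,140,0,0.01],
    [-48,180,0,0.01],
    [-60,220,0,0.02],
    [-72,260,0,0.028],
    [-84,300,5,0.028],
    [-96,340,8,0.028],
    [-108,380,9,0.028],
    [-120,420,9,0.028],
    [-128,447,9,0.028],
    [-128,447,9,0.028],
    [-128,447,9,0.028],
  ],
)

```text
clock: 29.72
position: [0.4023, -0.2075, 0.358]
ee_rot: [-3.139, -0.098, 0.002]
force: [-0.4, -0.5, -2.1]
width: 0.434
```

```bash
python3 -c "
from h import *
plan(.4037,-.2081,.083,3.6); snap('wrist','w12.png')"
```

```text
t 29.73 pos [ 0.4023 -0.2075  0.358 ] yaw 3.6 j7 -0.83 tiltz [-0.001  0.001 -1.   ] F [-0.4 -0.5 -2.1] w 39.8
PLAN [  1.5   0.8 116. ] -0.001
```

View pics/w12.png

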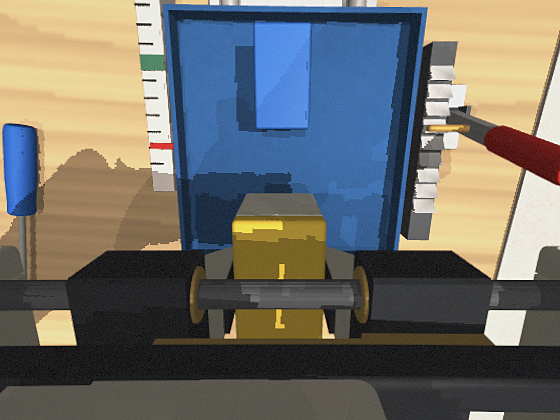

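Call:
move_arm(
  steps=[
    [1,1,30,0],
    [1,1,65,0],
    [1,1,95,0],
    [1,1,110,0],
    [1,1,115,0],
    [1,1,117,0],
    [1,1,118,0],
    [1,1,118,0],
  ],
)

```text
clock: 30.78
position: [0.4042, -0.2089, 0.2412]
ee_rot: [3.14, 0.099, 0.002]
force: [0.5, 0.0, -1.4]
width: 0.432
```

Call:
move_arm(
  steps=[
    [0,0,1,0],
    [0,0,1.5,0],
    [0,0,1.5,0],
  ],
)

```text
clock: 31.15
position: [0.4041, -0.2092, 0.2408]
ee_rot: [-3.139, -0.098, -0.003]
force: [-6.7, 4.2, 29.2]
width: 0.434
```

Call:
move_arm(
  steps=[
    [0,0,-1,0],
    [0,0,-1,0],
  ],
)

```text
clock: 31.4
position: [0.4042, -0.209, 0.2408]
ee_rot: [-3.14, -0.098, -0.002]
force: [-2.2, 1.3, 11.5]
width: 0.436
```

Call:
move_arm(
  steps=[
    [0,0,0,0],
    [0,0,0,0],
    [0,0,0,0],
    [0,0,-20,0],
    [0,0,-60,0],
    [0,0,-110,0],
    [0,0,-145,0],
    [0,0,-155,0],
    [0,0,-155,0],
  ],
  grip=70,
)

```text
clock: 32.52
position: [0.404, -0.2086, 0.3951]
ee_rot: [-3.14, -0.1, -0.001]
force: [0.1, 0.2, -0.6]
width: 0.766
```

```bash
python3 - <<'E'
from h import *
s,im=snap('wrist','w13.png'); print(s['position'])
snap('side','s13.png');snap('scene','c13.png')
b=cv2.imread('pics/c13.png')
cv2.imwrite('pics/z13.png',cv2.resize(b[135:315,110:375],(795,540),interpolation=cv2.INTER_CUBIC))
E
```

```text
[ 0.40401013 -0.20856802  0.39506518]
```

View pics/w13.png

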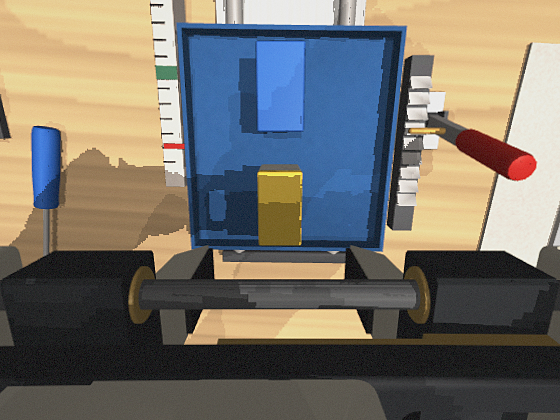

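View pics/z13.png

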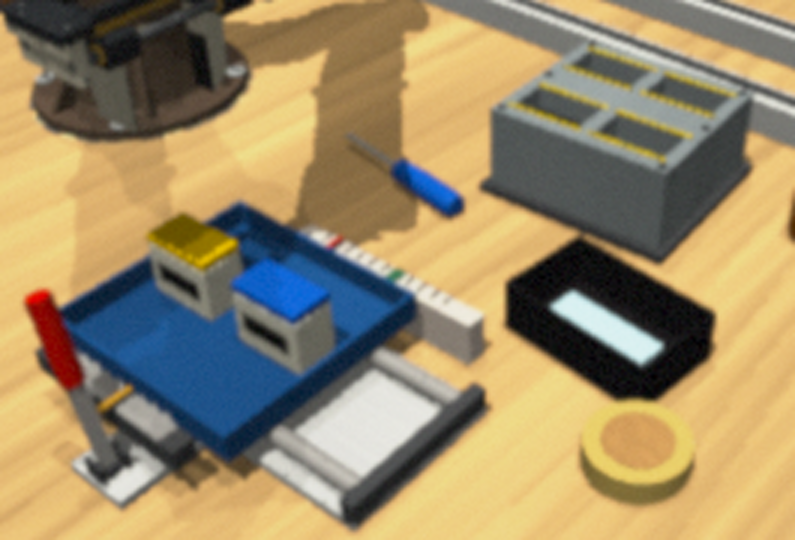

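Both cassettes stand in the tray and the offcut is in the bin. Next I work the lever, approaching its robot side with closed fingers.

```bash
python3 -c "
from h import *
plan(.415,-.369,.20,3.6)
s=arm.observe()
o=[('wrist',(520,165)),('scene',(110+39/3,135+297/3))]
A=np.zeros((3,3));B=np.zeros(3)
for n,uv in o:
    c,r=ray(n,[uv],s);r=r[0]/np.linalg.norm(r[0]);Q=np.eye(3)-np.outer(r,r);A+=Q;B+=Q@c
print(np.linalg.solve(A,B))
print(onz('wrist',[(520,165)],.1607,s),onz('side',[(370.1,153.2)],.1607))
"
```

```text
t 32.67 pos [ 0.4036 -0.2085  0.394 ] yaw 3.6 j7 -0.89 tiltz [-0.002  0.    -1.   ] F [ 0.2 -0.  -0.8] w 70.0
PLAN [  1.3 160.9  34.9] -0.0
[ 0.45946701 -0.36516964  0.15776375]
[[ 0.4601187 -0.3623099  0.1607   ]] [[ 0.45507764 -0.36144246  0.1607    ]]
```

Call:
move_arm(
  steps=[
    [0,30,0,0],
    [1,65,0,0],
    [1,100,0,0],
    [1,135,10,0],
    [1,158,35,0],
    [1,158,70,0],
    [1,158,95,0],
    [1,158,106,0],
    [1,158,106,0],
  ],
  grip=0,
)

```text
clock: 33.8
position: [0.4146, -0.3664, 0.2884]
ee_rot: [-3.139, -0.098, 0.003]
force: [-0.0, -1.0, 0.3]
width: 0.004
```

```bash
python3 - <<'E'
from h import *
plan(.43,-.366,.129,3.6)
s,im=snap('wrist','w14.png')
snap('scene','c14.png');snap('side','s14.png')
b=cv2.imread('pics/c14.png')
cv2.imwrite('pics/z14.png',cv2.resize(b[135:315,60:325],(795,540),interpolation=cv2.INTER_CUBIC))
E
```

```text
t 33.8 pos [ 0.4146 -0.3664  0.2884] yaw 3.6 j7 -0.38 tiltz [-0.002  0.001 -1.   ] F [-0.  -1.   0.3] w 0.3
PLAN [15.4  0.5  0.4] -0.001
```

View pics/w14.png

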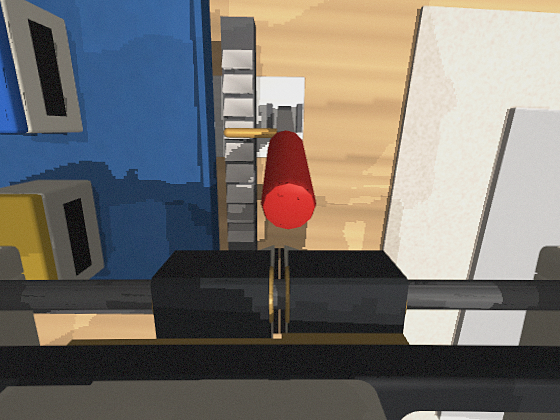

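View pics/z14.png

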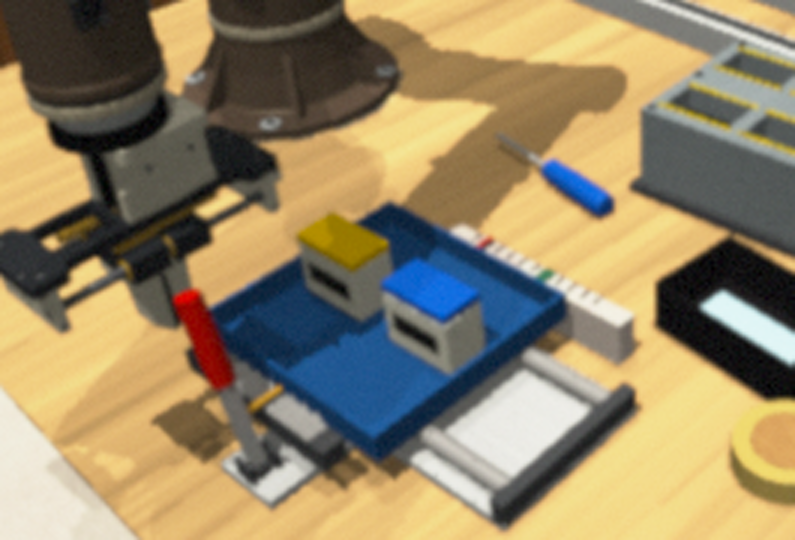

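Call:
move_arm(
  steps=[
    [12,2,0,0],
    [20,2,0,0],
    [27,2,0,0],
    [34,2,0,0],
    [41,2,0,0],
    [48,2,0,0],
    [55,2,0,0],
    [62,2,0,0],
    [68,2,0,0],
    [72,2,0,0],
    [72,2,0,0],
  ],
)

```text
clock: 35.33
position: [0.4866, -0.3644, 0.2893]
ee_rot: [3.14, 0.098, -0.002]
force: [-5.7, -1.7, 3.8]
width: 0.002
```

```bash
cat > look.py <<'E'
from h import *
import sys
n=sys.argv[1]
plan(.4146,-.3664,.129,3.6)
s,w=snap('wrist',f'w{n}.png');_,im=snap('side',f's{n}.png');_,c=snap('scene',f'c{n}.png')
A=cv2.resize(im[180:260,260:400],(490,280),interpolation=cv2.INTER_CUBIC)
B=cv2.resize(c[190:270,180:290],(385,280),interpolation=cv2.INTER_CUBIC)[:,:300]
D=np.hstack([A,B]); cv2.imwrite(f'pics/p{n}.png',D[:,:,::-1])
E
python3 look.py 15
```

```text
t 35.33 pos [ 0.4866 -0.3644  0.2893] yaw 3.6 j7 -0.46 tiltz [-0.001 -0.001 -1.   ] F [-5.7 -1.7  3.8] w 0.2
PLAN [-72.   -2.5   1.4] -0.001
```

View pics/p15.png

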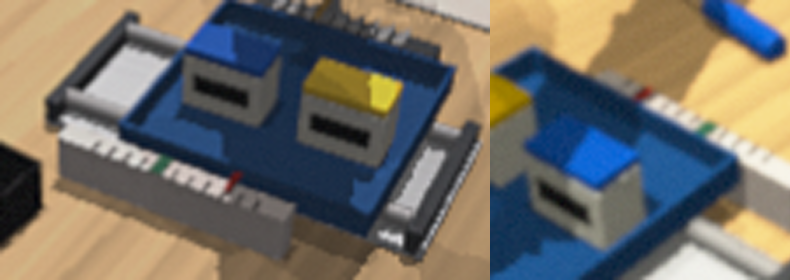

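View pics/w15.png

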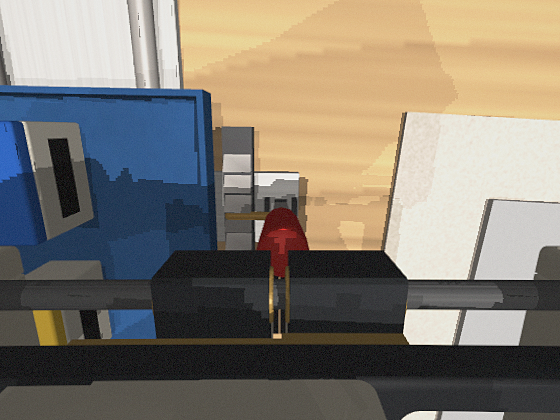

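Pushing at about 6 N, and the lever is past vertical but the stop has not been reached. I'll creep on.

Call:
move_arm(
  steps=[
    [3,0,0,0],
    [6,0,0,0],
    [8,0,0,0],
    [8,0,0,0],
  ],
)

```text
clock: 35.98
position: [0.4941, -0.364, 0.289]
ee_rot: [3.14, 0.097, -0.003]
force: [-6.6, -2.1, 1.9]
width: 0.005
```

Call:
move_arm(
  steps=[
    [2,0,0,0],
    [4,0,0,0],
    [4,0,0,0],
  ],
)

```text
clock: 36.35
position: [0.496, -0.3642, 0.2888]
ee_rot: [-3.139, -0.094, 0.009]
force: [-14.8, -0.8, 6.1]
width: 0.004
```

The stop is reached (force rising to 15 N at x ≈ 0.496). Now I let it return.

Call:
move_arm(
  steps=[
    [-10,0,0,0],
    [-20,0,0,0],
    [-30,0,0,0],
    [-40,0,0,0],
    [-50,0,0,0],
    [-60,0,0,0],
    [-70,0,0,0],
    [-80,0,0,0],
    [-84,0,0,0],
    [-84,0,0,0],
  ],
)

```text
clock: 37.6
position: [0.4149, -0.3686, 0.2894]
ee_rot: [3.14, 0.098, 0.001]
force: [0.2, -0.0, -0.5]
width: 0.0
```

```bash
python3 look.py 16
```

```text
t 37.6 pos [ 0.4149 -0.3686  0.2894] yaw 3.6 j7 -0.38 tiltz [ 0. -0. -1.] F [ 0.2 -0.  -0.5] w 0.0
PLAN [-0.1 -2.2  1.4] -0.0
```

View pics/p16.png

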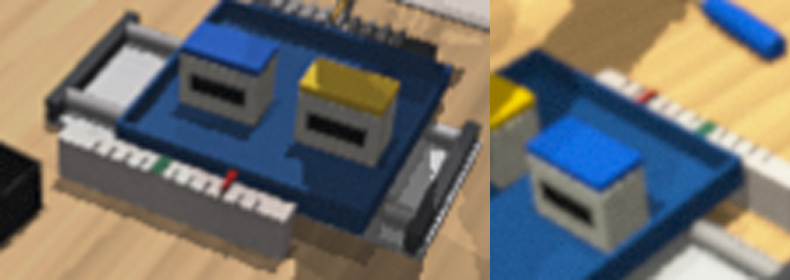

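View pics/w16.png

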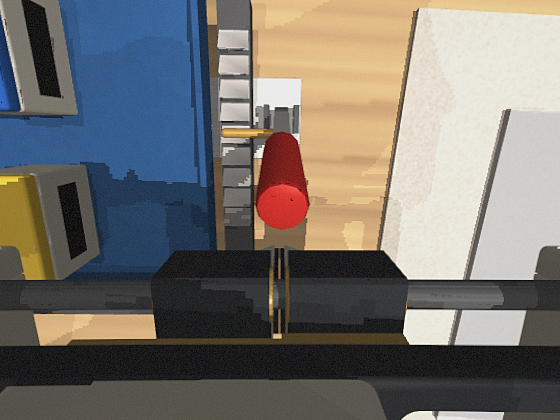

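```bash
cat > ptr.py <<'E'
from h import *
import sys
def meas(n,im):
    f=im.astype(float); r=np.clip(f[:,:,0]-np.maximum(f[:,:,1],f[:,:,2])-25,0,None); g=np.clip(f[:,:,1]-np.maximum(f[:,:,0],f[:,:,2])-8,0,None)
    a=np.radians(3.6);ex=np.array([np.cos(a),np.sin(a)])
    # strip window: project points along the strip
    P=[np.array([.5187,-.0929])+ex*t for t in np.linspace(-.09,.03,40)]
    uv=proj(n,[[p[0],p[1],.046] for p in P])
    m=np.zeros(im.shape[:2],np.uint8); cv2.polylines(m,[uv.round().astype(np.int32)],False,1,7)
    out={}
    for k,w in (('r',r*m),('g',g*m)):
        v,u=np.mgrid[:w.shape[0],:w.shape[1]]
        if w.sum()==0: print(n,k,'none');continue
        c=((w*u).sum()/w.sum(),(w*v).sum()/w.sum()); out[k]=onz(n,[c],.045)[0]; out[k+'px']=np.round(c,1)
    if 'r' in out and 'g' in out: print(n,'px r',out['rpx'],'g',out['gpx'],'gap along feed mm',((out['g']-out['r'])[:2]@ex*1000).round(1))
for n in sys.argv[1:]:
    for k,c in (('side','s'),('scene','c')):
        meas(k,cv2.imread(f'pics/{c}{n}.png')[:,:,::-1])
E
python3 ptr.py 14 16
```

```text
side px r [328.8 232.5] g [305.6 226.6] gap along feed mm 66.1
scene px r [227.2 216.5] g [241.5 226.1] gap along feed mm 56.9
side px r [324.7 231.1] g [305.5 226.6] gap along feed mm 54.2
scene px r [228.7 217.4] g [241.5 226.1] gap along feed mm 50.8
```

Side view: the gap went from 66 to 54 mm, so the sled is at about 0.014 and four more strokes are needed.

Call:
move_arm(
  steps=[
    [15,0,0,0],
    [25,0,0,0],
    [32,0,0,0],
    [39,0,0,0],
    [46,0,0,0],
    [53,0,0,0],
    [60,0,0,0],
    [67,0,0,0],
    [73,0,0,0],
    [78,0,0,0],
    [81,0,0,0],
    [83,0,0,0],
    [83,0,0,0],
  ],
)

```text
clock: 39.38
position: [0.4957, -0.3642, 0.289]
ee_rot: [-3.14, -0.095, 0.007]
force: [-12.2, -2.3, 6.5]
width: 0.003
```

Call:
move_arm(
  steps=[
    [-10,0,0,0],
    [-20,0,0,0],
    [-30,0,0,0],
    [-40,0,0,0],
    [-50,0,0,0],
    [-60,0,0,0],
    [-70,0,0,0],
    [-80,0,0,0],
    [-83,0,0,0],
    [-83,0,0,0],
  ],
)

```text
clock: 40.62
position: [0.415, -0.3685, 0.2893]
ee_rot: [3.14, 0.098, 0.001]
force: [0.9, -0.4, 0.4]
width: 0.005
```

```bash
python3 look.py 17; python3 ptr.py 17
```

```text
t 40.62 pos [ 0.415  -0.3685  0.2893] yaw 3.6 j7 -0.38 tiltz [ 0. -0. -1.] F [ 0.9 -0.4  0.4] w 0.5
PLAN [-0.2 -2.1  1.3] -0.0
side px r [320.2 229.3] g [305.5 226.6] gap along feed mm 40.2
scene px r [230.7 218.4] g [241.5 226.1] gap along feed mm 43.7
```

Now at 0.028 (gap 40 mm). Third stroke.

Call:
move_arm(
  steps=[
    [15,0,0,0],
    [25,0,0,0],
    [32,0,0,0],
    [39,0,0,0],
    [46,0,0,0],
    [53,0,0,0],
    [60,0,0,0],
    [67,0,0,0],
    [73,0,0,0],
    [78,0,0,0],
    [81,0,0,0],
    [83,0,0,0],
    [83,0,0,0],
  ],
)

```text
clock: 42.4
position: [0.4957, -0.3642, 0.2889]
ee_rot: [-3.14, -0.095, 0.007]
force: [-12.1, -2.6, 5.7]
width: 0.007
```

Call:
move_arm(
  steps=[
    [-10,0,0,0],
    [-20,0,0,0],
    [-30,0,0,0],
    [-40,0,0,0],
    [-50,0,0,0],
    [-60,0,0,0],
    [-70,0,0,0],
    [-80,0,0,0],
    [-83,0,0,0],
    [-83,0,0,0],
  ],
)

```text
clock: 43.65
position: [0.415, -0.3685, 0.2893]
ee_rot: [-3.14, -0.098, -0.0]
force: [0.0, -0.5, -0.8]
width: 0.003
```

```bash
python3 look.py 18; python3 ptr.py 18
```

```text
t 43.65 pos [ 0.415  -0.3685  0.2893] yaw 3.6 j7 -0.38 tiltz [ 0.  0. -1.] F [ 0.  -0.5 -0.8] w 0.3
PLAN [-0.3 -2.1  1.3] -0.0
side px r [315.4 227.7] g [305.5 226.6] gap along feed mm 25.8
scene px r [233.1 219.7] g [241.5 226.1] gap along feed mm 34.8
```

Now at 0.042. Fourth stroke.

Call:
move_arm(
  steps=[
    [15,0,0,0],
    [25,0,0,0],
    [32,0,0,0],
    [39,0,0,0],
    [46,0,0,0],
    [53,0,0,0],
    [60,0,0,0],
    [67,0,0,0],
    [73,0,0,0],
    [78,0,0,0],
    [81,0,0,0],
    [83,0,0,0],
    [83,0,0,0],
  ],
)

```text
clock: 45.42
position: [0.4956, -0.3642, 0.2889]
ee_rot: [-3.14, -0.095, 0.007]
force: [-12.6, -2.2, 5.5]
width: 0.009
```

Call:
move_arm(
  steps=[
    [-10,0,0,0],
    [-20,0,0,0],
    [-30,0,0,0],
    [-40,0,0,0],
    [-50,0,0,0],
    [-60,0,0,0],
    [-70,0,0,0],
    [-80,0,0,0],
    [-83,0,0,0],
    [-83,0,0,0],
  ],
)

```text
clock: 46.68
position: [0.415, -0.3685, 0.2893]
ee_rot: [3.14, 0.098, 0.001]
force: [-0.5, -0.7, 1.1]
width: 0.003
```

```bash
python3 look.py 19; python3 ptr.py 19
```

```text
t 46.67 pos [ 0.415  -0.3685  0.2893] yaw 3.6 j7 -0.37 tiltz [ 0. -0. -1.] F [-0.5 -0.7  1.1] w 0.3
PLAN [-0.3 -2.1  1.3] -0.0
side px r [310.8 226.1] g [305.6 226.6] gap along feed mm 11.8
scene px r [235.5 221. ] g [241.5 226.1] gap along feed mm 26.4
```

View pics/p19.png

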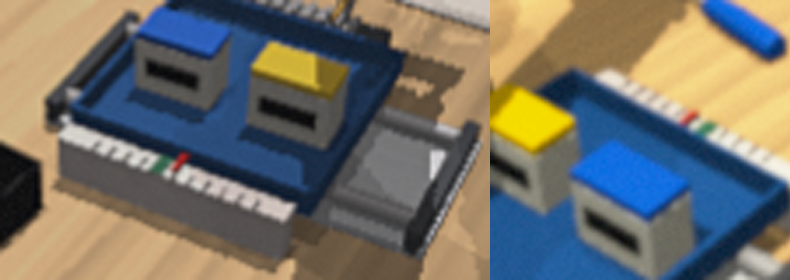

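One tooth short (0.056). The pointer is just beside the green band, at (181,158) against (160,164). Final stroke.

Call:
move_arm(
  steps=[
    [15,0,0,0],
    [25,0,0,0],
    [32,0,0,0],
    [39,0,0,0],
    [46,0,0,0],
    [53,0,0,0],
    [60,0,0,0],
    [67,0,0,0],
    [73,0,0,0],
    [78,0,0,0],
    [81,0,0,0],
    [83,0,0,0],
    [83,0,0,0],
  ],
)

```text
clock: 48.45
position: [0.4957, -0.3642, 0.2889]
ee_rot: [-3.14, -0.095, 0.007]
force: [-11.6, -2.2, 5.0]
width: 0.006
```

Call:
move_arm(
  steps=[
    [-10,0,0,0],
    [-20,0,0,0],
    [-30,0,0,0],
    [-40,0,0,0],
    [-50,0,0,0],
    [-60,0,0,0],
    [-70,0,0,0],
    [-80,0,0,0],
    [-90,0,0,0],
    [-95,0,-40,0],
    [-95,0,-80,0],
    [-95,-40,-115,0],
    [-95,-80,-115,0],
    [-75,-120,-115,0],
    [-55,-160,-115,0],
    [-35,-180,-115,0],
    [-35,-180,-115,0],
  ],
)

```text
clock: 50.58
position: [0.4527, -0.1838, 0.404]
ee_rot: [-3.14, -0.105, -0.0]
force: [-0.0, -1.0, -0.2]
width: 0.007
```

```bash
python3 look.py 20; python3 ptr.py 20
```

```text
t 50.58 pos [ 0.4527 -0.1838  0.404 ] yaw 3.8 j7 -0.91 tiltz [ 0.  0. -1.] F [-0.  -1.  -0.2] w 0.7
PLAN [-50.3 179.7 116. ] 0.004
side px r [306.5 224.2] g [305.2 227.6] gap along feed mm -3.1
scene px r [238.7 222.9] g [242.7 226.7] gap along feed mm 18.3
```

View pics/w20.png

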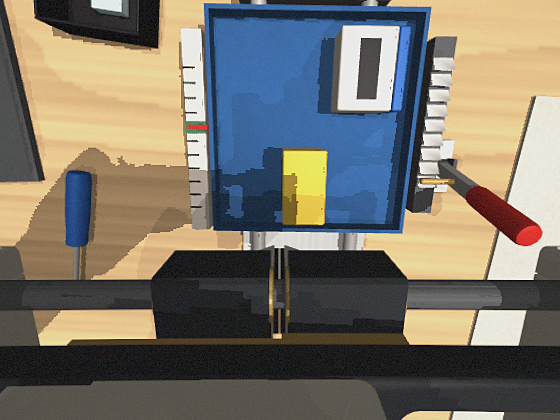

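View pics/c20.png

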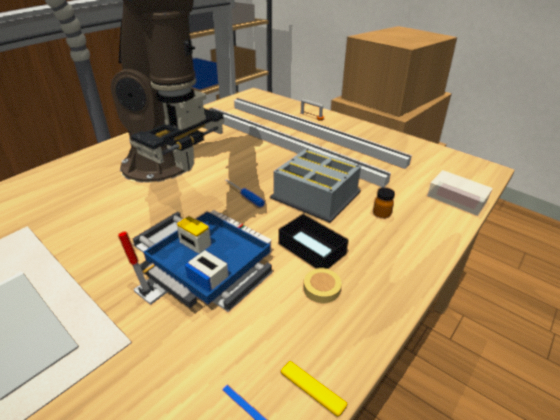

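View pics/p20.png

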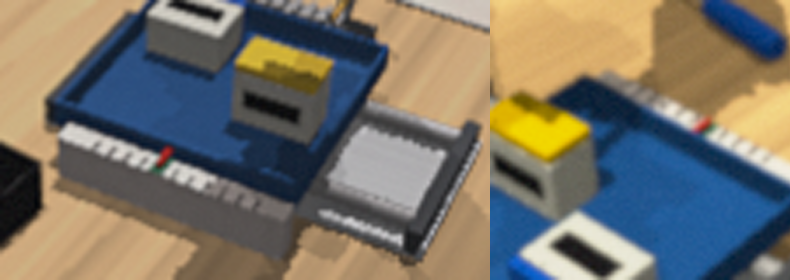

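The pointer is now inside the green band (wrist: red at v≈127, green 122–132). The blue cassette has been knocked over, though: it lies on its side at (335–410, 25–112) with its blue top towards the -y wall. I'll measure it and stand it up again.

```bash
python3 - <<'E'
import cv2
a=cv2.imread('pics/w20.png');cv2.imwrite('pics/zw20.png',cv2.resize(a[0:240,190:440],(800,768)[0:2],interpolation=cv2.INTER_CUBIC)[:600])
b=cv2.imread('pics/s20.png');cv2.imwrite('pics/zs20.png',cv2.resize(b[165:255,270:390],(800,600),interpolation=cv2.INTER_CUBIC))
E
```

```text
(no output)
```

View pics/zw20.png

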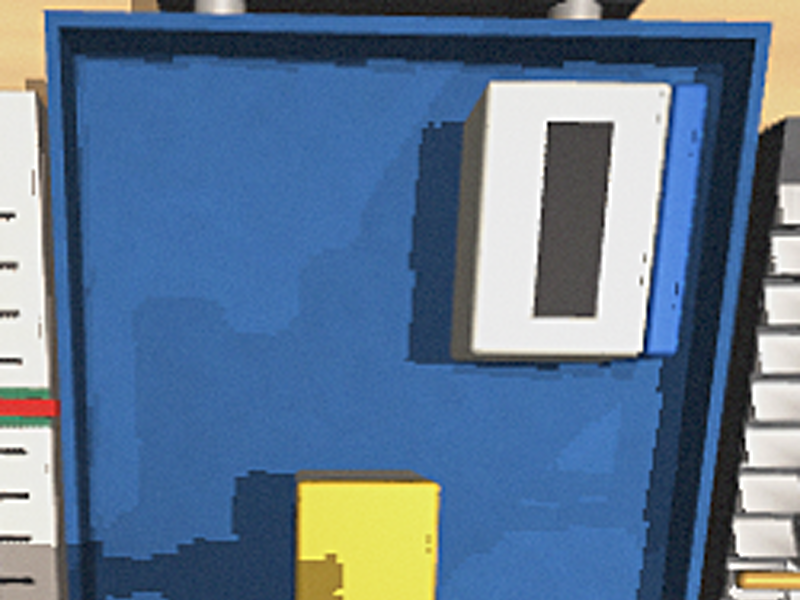

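View pics/zs20.png

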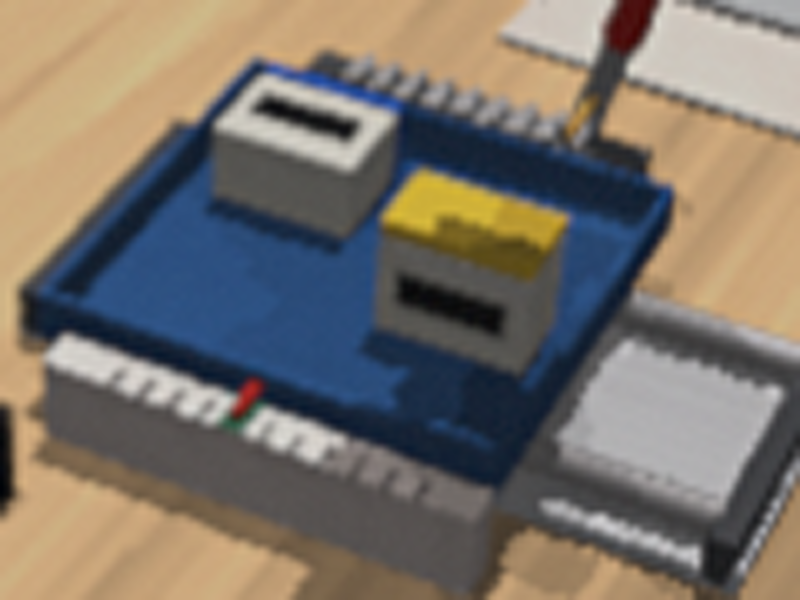

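```bash
python3 - <<'E'
from h import *
np.set_printoptions(precision=4,suppress=True)
s=arm.observe()
f=lambda p:np.array(p)/3.2+[190,0]
P=onz('wrist',f([(490,84),(708,86),(680,354),(472,354),(668,84),(645,354)]),.074,s);print(P)
e=P[:4]-np.roll(P[:4],-1,0);print(np.linalg.norm(e,axis=1),np.degrees(np.arctan2(e[:,1],e[:,0])))
T=onz('wrist',f([(45,12),(770,24)]),.056,s);print('tray far',T)
c=P[:4].mean(0);print('c',c)
a=np.radians(3.6);ex=np.array([np.cos(a),np.sin(a)]);ey=np.array([-ex[1],ex[0]])
t=np.array([.4562,-.2148])+ex*.068
for q in list(P)+list(T):print(((q[:2]-t)@ex).round(4),((q[:2]-t)@ey).round(4))
E
```

```text
[[ 0.609  -0.2313  0.074 ]
 [ 0.6119 -0.2897  0.074 ]
 [ 0.5438 -0.2939  0.074 ]
 [ 0.5403 -0.2343  0.074 ]
 [ 0.6118 -0.279   0.074 ]
 [ 0.5432 -0.2839  0.074 ]]
[0.0585 0.0682 0.0597 0.0688] [  92.7804    3.4965  -86.6029 -177.4957]
tray far [[ 0.6239 -0.1078  0.056 ]
 [ 0.6332 -0.3105  0.056 ]]
c [ 0.5763 -0.2623  0.074 ]
0.0835 -0.0261
0.0827 -0.0846
0.0145 -0.0844
0.0147 -0.0247
0.0832 -0.0738
0.0145 -0.0744
0.1061 0.0962
0.1026 -0.1066
```

```bash
python3 -c "
from h import *
plan(.577,-.280,.16,93.4)"
```

```text
t 50.73 pos [ 0.4509 -0.1866  0.4042] yaw 3.5 j7 -0.91 tiltz [-0. -0. -1.] F [-0.2  0.7  0.1] w 0.7
PLAN [120.1 100.9  85.3] -1.569
```

Call:
move_arm(
  steps=[
    [12,10,0,-0.17],
    [24,20,0,-0.34],
    [36,30,0,-0.51],
    [48,40,0,-0.68],
    [60,50,0,-0.85],
    [72,60,10,-1.02],
    [84,70,20,-1.19],
    [96,80,30,-1.36],
    [108,90,45,-1.53],
    [120,101,60,-1.569],
    [120,101,75,-1.569],
    [120,101,85,-1.569],
    [120,101,85,-1.569],
  ],
  grip=86,
  grip_force=5,
)

```text
clock: 52.35
position: [0.577, -0.2788, 0.3185]
ee_rot: [-2.153, -2.286, 0.001]
force: [0.5, -0.1, -1.0]
width: 0.938
```

```bash
python3 -c "
from h import *
plan(.577,-.280,.080,93.4); snap('wrist','w21.png'); snap('side','s21.png'); snap('scene','c21.png')
b=cv2.imread('pics/s21.png');cv2.imwrite('pics/zs21.png',cv2.resize(b[125:245,250:410],(800,600),interpolation=cv2.INTER_CUBIC))"
```

```text
t 52.35 pos [ 0.577  -0.2788  0.3185] yaw 93.4 j7 0.68 tiltz [-0.002  0.001 -1.   ] F [ 0.5 -0.1 -1. ] w 86.1
PLAN [-1.3  0.1 79.5] 0.001
```

View pics/w21.png

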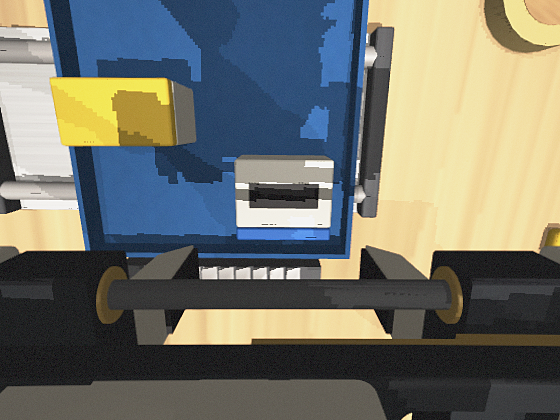

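View pics/zs21.png

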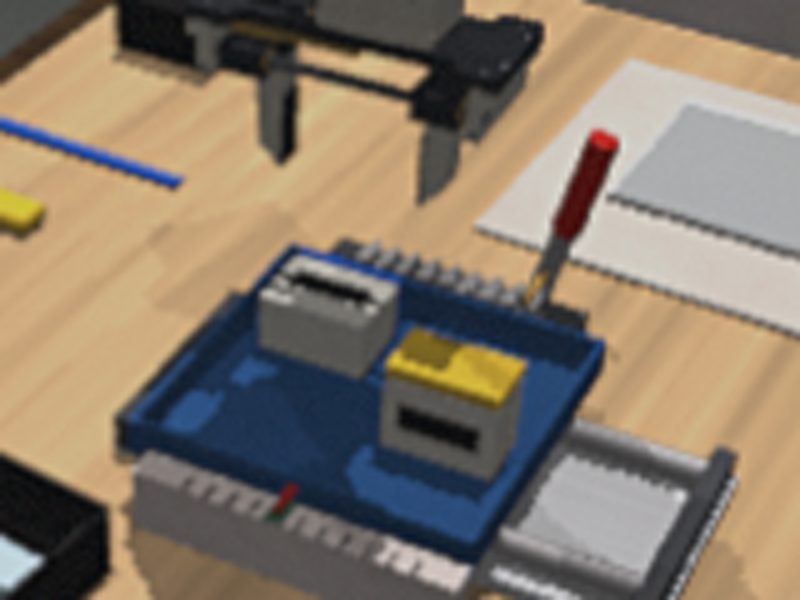

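```bash
python3 -c "
from h import *
s=arm.observe()
P=onz('wrist',[(235,182),(335,182),(331,239),(235,239)],.074,s);print(P.round(4),P.mean(0).round(4))"
```

```text
[[ 0.5454 -0.2469  0.074 ]
 [ 0.6165 -0.2425  0.074 ]
 [ 0.6181 -0.2854  0.074 ]
 [ 0.5465 -0.2899  0.074 ]] [ 0.5816 -0.2662  0.074 ]
```

```bash
python3 -c "
from h import *
s=arm.observe()
print(onz('wrist',[(237,156),(333,156)],.074,s).round(4),onz('wrist',[(237,156),(333,156)],.034,s).round(4))
for Y in (-.2328,):
  print(proj('wrist',[[.5403,-.2343,.074],[.609,-.2313,.074],[.5438,-.2939,.074],[.6119,-.2897,.074],[.5403,-.2343,.034],[.609,-.2313,.034]],s).round(0))
print(proj('side',[[.5403,-.2343,.074],[.609,-.2313,.074],[.5438,-.2939,.074],[.6119,-.2897,.074],[.5403,-.2343,.034],[.609,-.2313,.034]]).round(1))
s=cv2.imread('pics/w21.png');cv2.imwrite('pics/zw21.png',cv2.resize(s[130:250,210:370],(800,600),interpolation=cv2.INTER_CUBIC))"
```

```text
[[ 0.5463 -0.2285  0.074 ]
 [ 0.6131 -0.2244  0.074 ]] [[ 0.5414 -0.2323  0.034 ]
 [ 0.62   -0.2274  0.034 ]]
[[228. 164.]
 [326. 166.]
 [231. 244.]
 [322. 244.]
 [236. 158.]
 [319. 160.]]
[[322.6 189.6]
 [302.1 183. ]
 [330.8 179.4]
 [310.8 173.4]
 [321.9 200.2]
 [301.9 193.5]]
```

View pics/zw21.png

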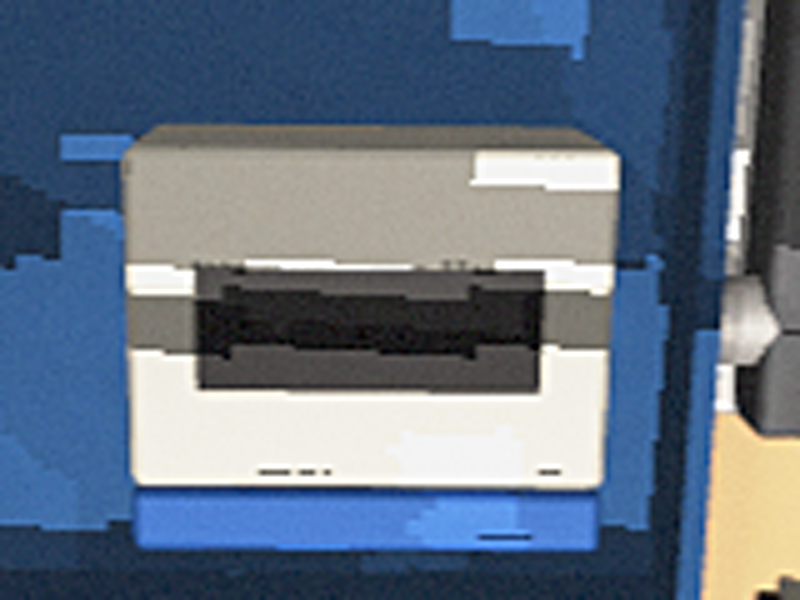

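Call:
move_arm(
  steps=[
    [0,1,30,0],
    [0,2,55,0],
    [0,2,70,0],
    [0,2,76,0],
    [0,2,79,0],
    [0,2,79,0],
  ],
)

```text
clock: 53.25
position: [0.5799, -0.2792, 0.2408]
ee_rot: [2.152, 2.287, 0.0]
force: [-0.2, -0.2, -0.3]
width: 0.939
```

Call:
move_arm(
  steps=[
    [0,0,0,0],
    [0,0,0,0],
    [0,0,0,0],
    [0,0,0,0],
  ],
  grip=60,
  grip_force=5,
)

```text
clock: 53.75
position: [0.5798, -0.2791, 0.2406]
ee_rot: [2.153, 2.288, 0.0]
force: [-0.7, -0.7, 3.9]
width: 0.762
```

```bash
python3 look.py 22; python3 -c "
from h import *
b=cv2.imread('pics/s22.png');cv2.imwrite('pics/zs22.png',cv2.resize(b[125:245,250:410],(800,600),interpolation=cv2.INTER_CUBIC))"
```

```text
t 53.75 pos [ 0.5798 -0.2791  0.2406] yaw 93.5 j7 0.72 tiltz [ 0.001 -0.    -1.   ] F [-0.7 -0.7  3.9] w 69.9
PLAN [ -77.1 -170.2  -47.5] 1.569
```

View pics/zs22.png

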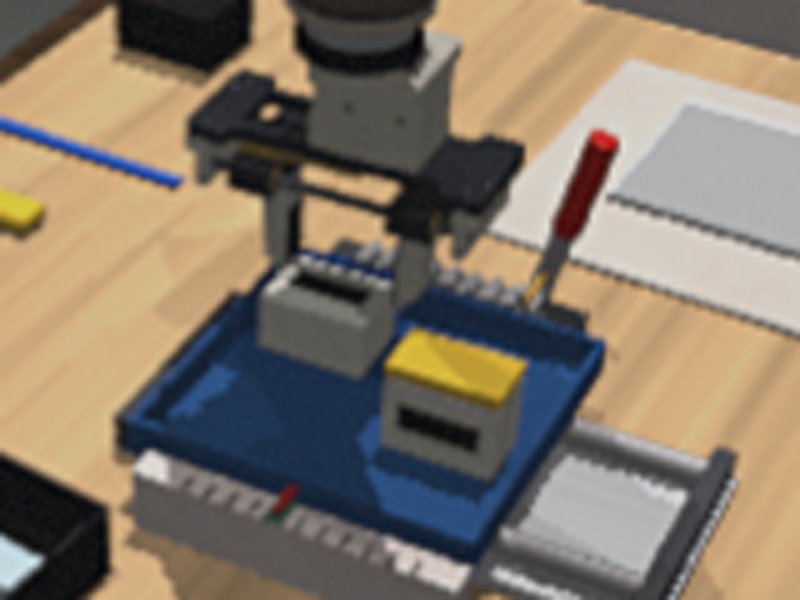

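Call:
move_arm(
  steps=[
    [2,0,-4,0],
    [5,0,-7,0],
    [10,0,-12,0],
    [16,0,-16,0],
    [23,0,-20,0],
    [30,0,-23,0],
    [38,0,-25,0],
    [38,0,-25,0],
  ],
)

```text
clock: 54.9
position: [0.5776, -0.24, 0.2653]
ee_rot: [-2.151, -2.289, -0.001]
force: [-0.3, -0.4, -2.7]
width: 0.762
```

```bash
python3 look.py 23; python3 -c "
from h import *
b=cv2.imread('pics/s23.png');cv2.imwrite('pics/zs23.png',cv2.resize(b[125:245,250:410],(800,600),interpolation=cv2.INTER_CUBIC))"
```

```text
t 54.9 pos [ 0.5776 -0.24    0.2653] yaw 93.6 j7 0.66 tiltz [ 0.     0.001 -1.   ] F [-0.3 -0.4 -2.7] w 70.0
PLAN [-116.  -170.5  -22.8] 1.57
```

View pics/zs23.png

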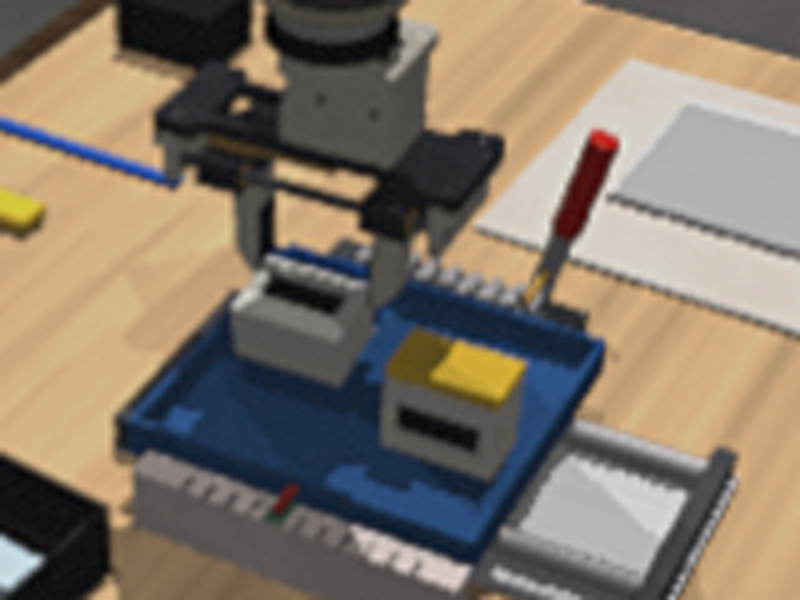

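View pics/w23.png

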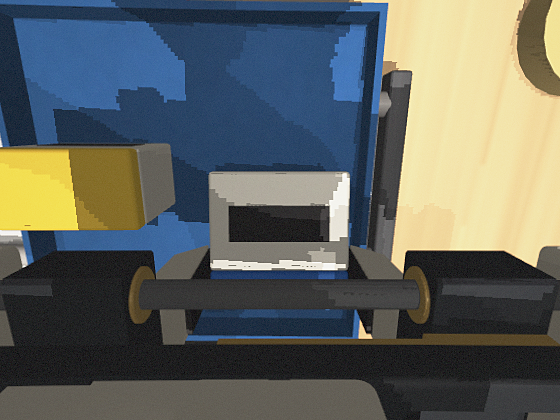

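Call:
move_arm(
  steps=[
    [0,0,-6,0],
    [0,0,-6,0],
    [0,0,-2,0],
    [0,0,-8,0],
    [0,0,-8,0],
    [0,0,-8,0],
  ],
  grip=60,
  grip_force=3,
)

```text
clock: 55.8
position: [0.5773, -0.241, 0.2731]
ee_rot: [-2.152, -2.288, 0.0]
force: [-0.3, 0.3, -2.1]
width: 0.761
```

```bash
python3 look.py 24; python3 -c "
from h import *
b=cv2.imread('pics/s24.png');cv2.imwrite('pics/zs24.png',cv2.resize(b[125:245,250:410],(800,600),interpolation=cv2.INTER_CUBIC))
b=cv2.imread('pics/c24.png');cv2.imwrite('pics/zc24.png',cv2.resize(b[190:310,110:270],(800,600),interpolation=cv2.INTER_CUBIC))"
```

```text
t 55.8 pos [ 0.5773 -0.241   0.2731] yaw 93.5 j7 0.65 tiltz [-0.  0. -1.] F [-0.3  0.3 -2.1] w 69.9
PLAN [-115.3 -170.1  -14.9] 1.569
```

View pics/zs24.png

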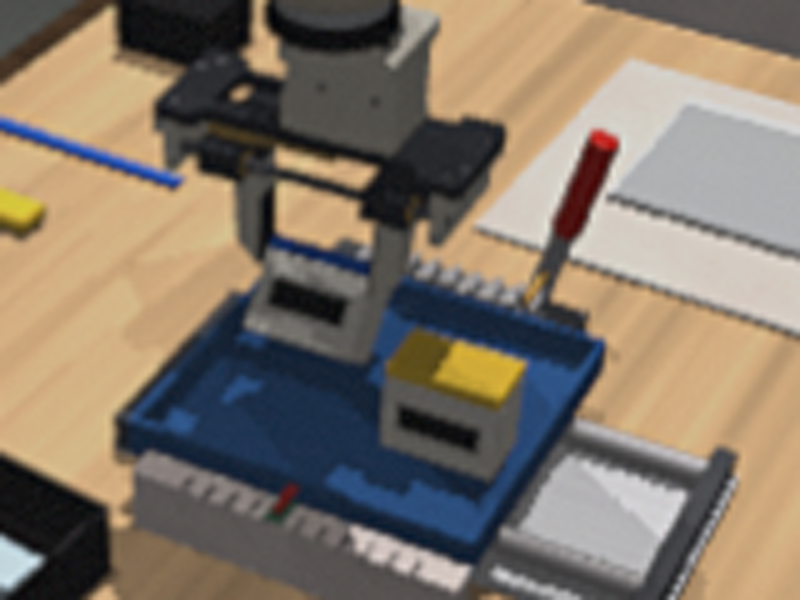

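View pics/zc24.png

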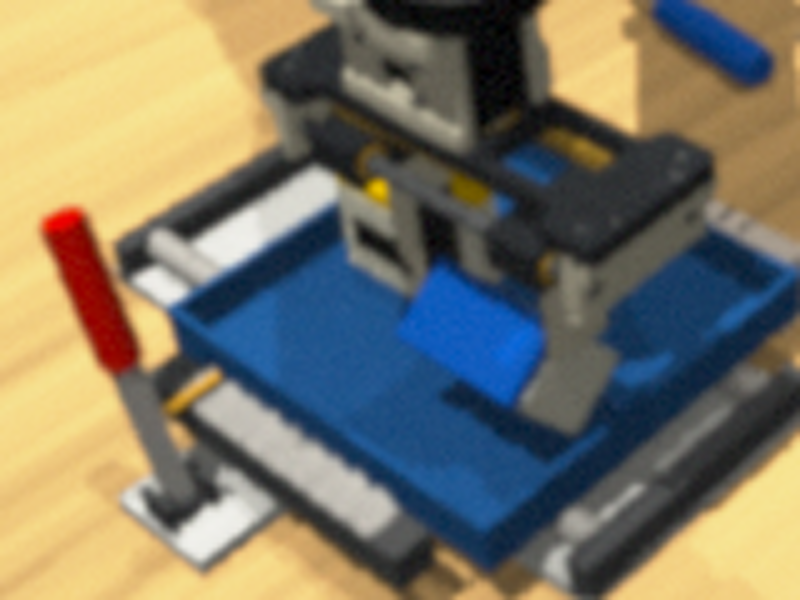

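View pics/w24.png

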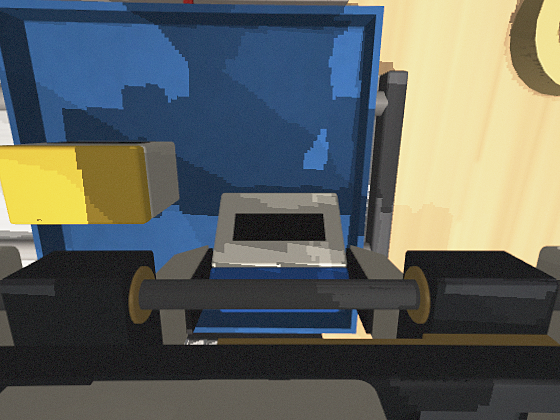

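Call:
move_arm(
  steps=[
    [0,0,4,0],
    [0,0,7,0],
    [0,0,8,0],
    [5,0,8,0],
    [10,0,9,0],
    [15,0,10,0],
    [20,0,11,0],
    [25,0,12,0],
    [25,0,12,0],
  ],
)

```text
clock: 57.08
position: [0.5758, -0.2153, 0.2608]
ee_rot: [-2.151, -2.288, 0.0]
force: [1.1, 0.6, -1.0]
width: 0.762
```

```bash
cat > v.sh <<'X'
python3 look.py $1; python3 -c "
from h import *
b=cv2.imread('pics/s$1.png');c=cv2.imread('pics/c$1.png')
A=cv2.resize(b[155:245,270:390],(400,300),interpolation=cv2.INTER_CUBIC);B=cv2.resize(c[200:290,130:250],(400,300),interpolation=cv2.INTER_CUBIC)
cv2.imwrite('pics/v$1.png',np.hstack([A,B]))"
X
bash v.sh 25
```

```text
t 57.08 pos [ 0.5758 -0.2153  0.2608] yaw 93.5 j7 0.62 tiltz [-0.001  0.001 -1.   ] F [ 1.1  0.6 -1. ] w 70.0
PLAN [-140.8 -170.2  -27.2] 1.57
```

View pics/v25.png

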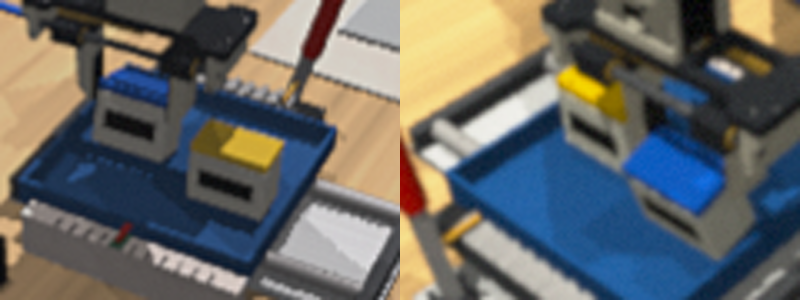

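View pics/w25.png

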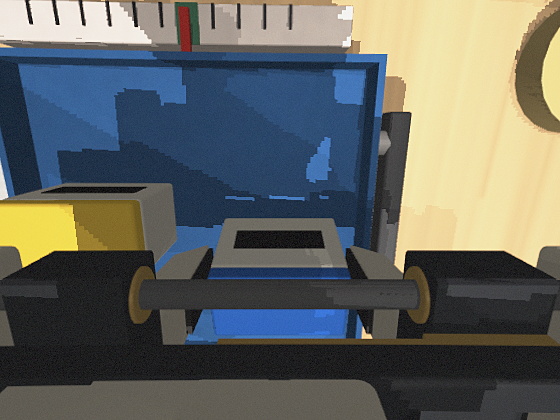

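Nearly upright now. I'll finish the arc.

Call:
move_arm(
  steps=[
    [3,0,1,0],
    [6,0,3,0],
    [9,0,5,0],
    [11,0,6,0],
    [11,0,6,0],
  ],
)

```text
clock: 57.85
position: [0.5752, -0.2048, 0.255]
ee_rot: [-2.152, -2.288, 0.0]
force: [-0.8, 1.2, 0.7]
width: 0.764
```

```bash
bash v.sh 26
```

```text
t 57.85 pos [ 0.5752 -0.2048  0.255 ] yaw 93.5 j7 0.61 tiltz [-0.  0. -1.] F [-0.8  1.2  0.7] w 70.2
PLAN [-151.5 -170.2  -32.9] 1.569
```

View pics/v26.png

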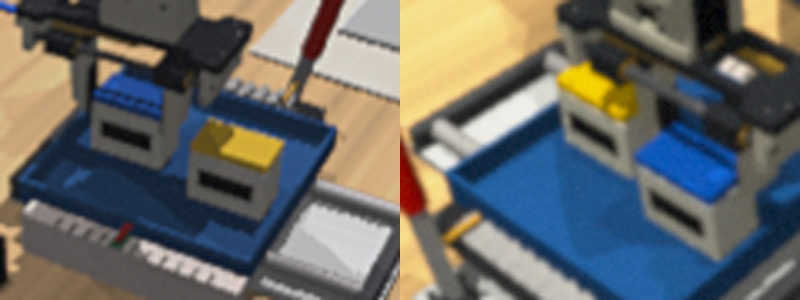

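View pics/w26.png

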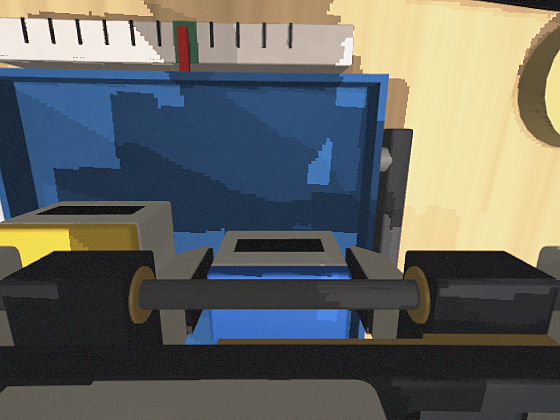

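Call:
move_arm(
  steps=[
    [0,0,0,0],
    [0,0,0,0],
    [0,0,-10,0],
    [0,0,-40,0],
    [0,0,-80,0],
    [0,0,-120,0],
    [-30,-50,-145,0],
    [-50,-110,-145,0],
    [-50,-150,-145,0],
    [-50,-150,-145,0],
    [-50,-150,-145,0],
  ],
  grip=80,
)

```text
clock: 59.38
position: [0.4292, -0.264, 0.401]
ee_rot: [2.151, 2.287, 0.002]
force: [0.5, -0.1, 0.3]
width: 0.869
```

```bash
bash v.sh 27; python3 ptr.py 27
```

```text
t 59.38 pos [ 0.4292 -0.264   0.401 ] yaw 93.5 j7 0.68 tiltz [ 0.002 -0.    -1.   ] F [ 0.5 -0.1  0.3] w 79.8
PLAN [-101.3  -21.   113. ] 1.569
side px r [306.5 224.2] g [305.3 227.6] gap along feed mm -3.3
scene px r [241.  224.2] g [242.8 226.5] gap along feed mm 10.0
```

View pics/v27.png

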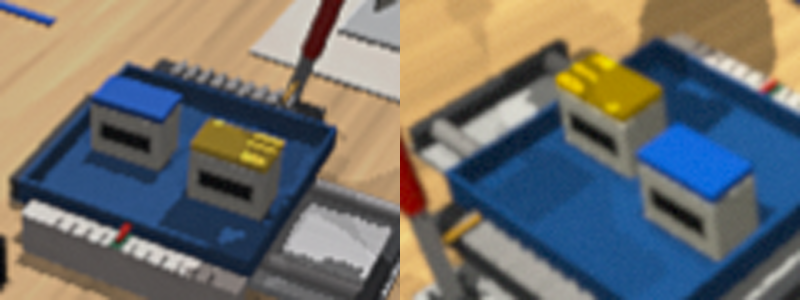

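View pics/w27.png

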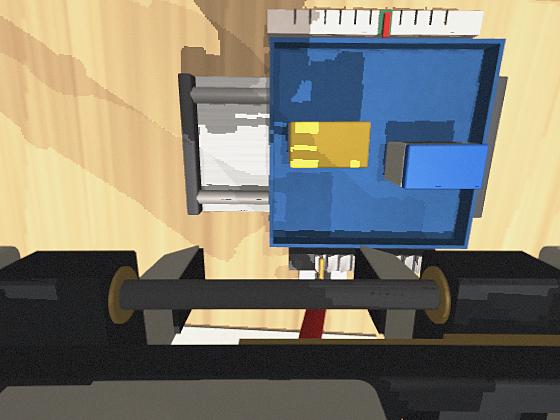

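View pics/s27.png

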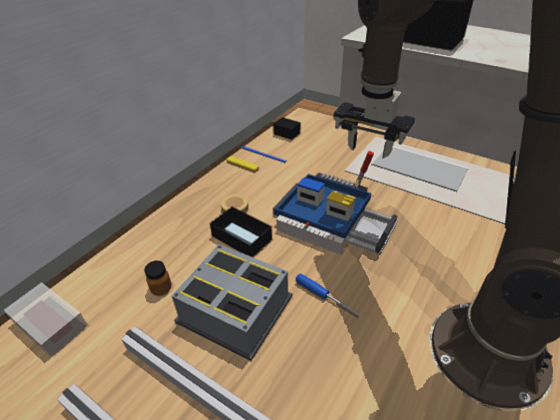

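```bash
python3 - <<'E'
from h import *
a=np.radians(3.6);ex=np.array([np.cos(a),np.sin(a)])
s=arm.observe()
im=cv2.imread('pics/w27.png');hsv=cv2.cvtColor(im,cv2.COLOR_BGR2HSV);m0=np.zeros(im.shape[:2],np.uint8);m0[0:40,260:490]=255
r=(cv2.inRange(hsv,(0,130,90),(8,255,255)))&m0;g=cv2.inRange(hsv,(50,80,40),(90,255,220))&m0
for n,m in(('r',r),('g',g)):
    v,u=np.nonzero(m);print(n,u.min(),u.max(),v.min(),v.max(),len(u))
ru=np.nonzero(r)[1];gu=np.nonzero(g)[1]
rc=(ru.min()+ru.max())/2;gc=(min(gu.min(),ru.min())+max(gu.max(),ru.max()))/2
A=onz('wrist',[(rc,23)],.047,s)[0];B=onz('wrist',[(gc,23)],.044,s)[0];print((A-B)[:2]@ex*1000)
cv2.imwrite('pics/zw27.png',cv2.resize(im[0:60,340:440],(800,480),interpolation=cv2.INTER_CUBIC))
E
```

```text
r 383 390 12 36 149
g 378 392 10 33 131
0.49541165362150646
```

View pics/zw27.png

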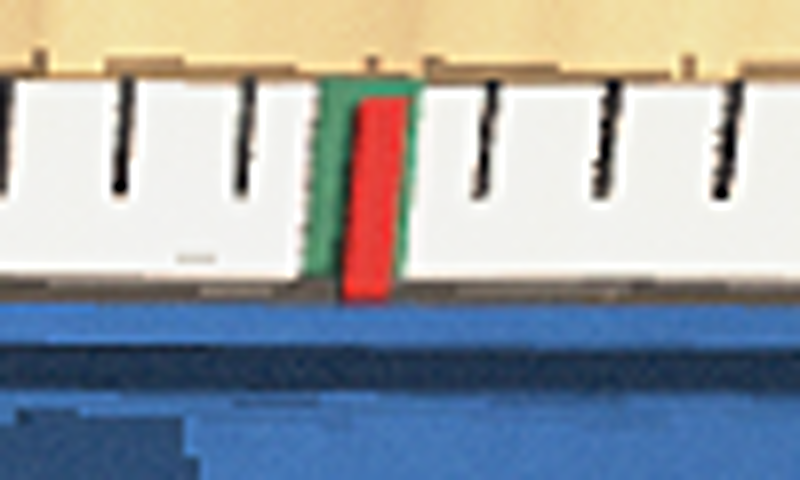

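The pointer is inside the green band, about 0.5 mm from its middle. Both cassettes stand upright, the lever is back at rest and the arm is clear.

```bash
python3 -c "
from h import *
print(arm.sign_off(), arm.observe()['clock'])"
```

```text
the job is handed in; nothing more can be done
the job is handed in; nothing more can be done
```

The job is done and handed in at about 60 s.

- **Offcut:** it lies flat in the black scrap bin.
- **Cassettes:** only blue and yellow were present. I unlatched both and stood them in the tray, and all four wells are now empty.
- **Feed:** five full lever strokes, each to its stop, took the sled from near 0 to about 0.070.

**Knocked cassette:** the picture after the fifth stroke showed the blue cassette lying on its side in the tray. I gripped it lightly by its ends, tipped it upright on its base edge and let it go, so it was stood up again after the feeding was finished.

**Last checks:**
- Both cassettes are upright in the tray, the lever is back at rest and the arm is clear of everything.
- The tape, jar and screwdriver look unmoved.
- The wrist view puts the pointer inside the green band, about 0.5 mm from its middle.
- The fixed side camera put the pointer 3 mm past the middle and the fixed scene camera 10 mm short. Both readings are coarse, and part of the pointer and band was hidden in the scene view. I went by the wrist view and the stroke count.

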